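# Weigh the trimmed seed cakes and clear the trimming board

### The arm

A 6-joint arm with a two-finger parallel gripper is mounted at the origin on the work surface. World frame = base frame: x ahead of the robot, y to its left, z up, the work surface at z = 0. Lengths are in mm, angles in rad, forces in N, time in s.
With the tool pointing down it reaches from about 350 to 775 mm from the base axis. Payload 7.3 kg.
Tool frame: the origin (TCP) lies on the centre line of the jaws, within the pads' length; the fingertips stand 22 mm ahead of it and the grasp point (between the pads) lies 3 mm ahead of it; z points along the fingers, y is the direction in which the jaws open and shut (so a half turn about z gives the same grasp; the last joint's range is limited). The gripper opens to 92 mm and grips with 3 to 60 N. Pads are 19 mm wide; open, the fingers measure 130 mm over their backs; the gripper's body (75 mm by 190 mm) begins 47 mm behind the grasp point.
Start: joints at [-1.361, 0.342, 1.524, -0, 1.275, -0.146], TCP at [182.901, -492.128, 248.741] pointing down, gripper open.
Joint ranges: [-2.53, 2.53], [-0.77, 2.02], [0.04, 2.7], [-1, 4.14], [0.28, 2.66], [-3.11, 3.11]. Speed limits (rad/s): [2.57, 2.57, 3.14, 3.14, 3.14, 3.14].

### API

Orientations are given as [roll, pitch, yaw] about the fixed x, y, z axes, in that order (R = Rz(yaw) Ry(pitch) Rx(roll)).
In Python, from plant import bot gives the robot as it stands.
- The arm moves only by the tool play_rows, never from a script. Its argument "moves" is one flat list of numbers, 5 for each row, row after row: the closure in counts, from 0 (fully open) to 255 (shut), then the shift along the tool's x, y, z in mm, then the turn about the tool's z in degrees. A call has 1 to 8 rows; each row is the pose to reach, as a shift and turn from the pose commanded when the call began, along the tool's axes at that moment; what a row does not reach only later rows make up. A row lasts 1/12 s, in which the tool goes at most 41.7 mm and 7.16 degrees, less where a joint would pass 70% of its speed; a pose out of reach is approached as far as the arm can. A call with a gripper value outside its range is refused whole. The fingers move at their own pace and stop on an object; the grip force is fixed at half the most. Time passes only in rows, so rows that repeat a pose let the fingers close. It gives the time, the measured TCP pose, the force and the opening at its end, in the units of the state.
- bot.get_obs(): the state, without advancing time (a new reading comes with each control period).
- bot.capture(name): name is "scene" or "top" or "wrist"; returns a dict with "color" (480x640x3 uint8, red, green, blue), "fx", "fy", "cx", "cy" (pixels), "world_to_cam" (4x4, takes a point from world to camera coordinates); the wrist camera has in their place "T_tool_cam" (4x4, takes a point from camera to tool coordinates, whose origin is the TCP and whose axes are the flange's). Camera axes: x right, y down, z forward; pixel columns grow to the right and rows downward; lengths in mm; the calibration is good to about 2 mm. A picture is of the moment at which its call begins: read the wrist's pose just before it. There is no depth.
- bot.close_job(): hands the job in, once; it reports no verdict.
The state is a dict: "time": time; "joint_positions": joint angles; "dq": joint speeds; "tau": joint torques, N m; "tool_pos": TCP position; "tcp_rot": TCP orientation; "contact_force": force on the tool from outside, world axes, zero at the start; "moment": the same for the moment, N m; "grip_width": finger opening in mm.
Only numpy, scipy, OpenCV 4.12 (cv2) and the standard library are available. Lean on these libraries where they do the work, as an engineer would, in place of code of your own. Each camera call takes 0.05 s, during which the arm holds its last target.

### The job

The seed cakes for the bird feeder have just been trimmed and lie on the far pan of the scale. Scrape all the trimming chips off the teak board into the steel tray with the scraper block, never with the fingers, and stand the scraper upright back on the middle of its cork pad; and weigh the cakes by putting steel weights on the empty pan until the beam floats level. Do not touch the cakes, and leave the bowl, cup and scoop where they are.

Things in the scene. Friction and masses are not known exactly. Their poses are not given: they have to be found in the camera images.
- scale: green base of a two-pan counter scale, fixed; origin under its centre on the shelf; its x axis runs along the beam from the empty weight pan (at x -140 mm) to the cake pan (at x +140 mm). The 26 mm high base is 300 x 110 mm; between the pans the tallest things are two thin pointers reaching 135 mm above the shelf
- beam (a joint): tilt of the beam (rad): 0 = level, positive = weight pan down, negative = cake pan down; stops at -0.1 and +0.1. The pans always stay horizontal and it does not matter where on a pan a thing lies; near level a surplus of one small weight (160 g) tilts it by about 0.1 rad. It settles within about 1 s. A pointer on each side of the column shows the tilt
- pan_w_floor (a point): centre of the inner floor of the empty weight pan: a square steel pan 180 x 180 mm outside, 172 mm inside, sides along the axes of scale, rim 8 mm above the floor; 105 mm above the shelf when level, up to 14 mm higher or lower as the beam tilts (at the start 119 mm)
- pan_g_floor (a point): centre of the inner floor of the cake pan, the same kind of pan at the other end of the beam, loaded with seed cakes
- board: teak trimming board 240 mm (its x) by 146 mm (its y), fixed; origin under its centre. Its floor is 30 mm above the shelf; 10 mm thick edges stand 18 mm above the floor along both long sides and the -x end (inside width 126 mm, inside face of the end edge at x -110 mm); the +x end is open, at x +120 mm
- tray: steel husk tray 150 mm (its x) by 180 mm (its y), fixed, its -x side against the open end of the board; origin under its centre; floor 4 mm thick, rim 24 mm high on the board side, 30 mm at the sides and 54 mm at the far end; walls 4 mm
- pad: cork pad 90 mm (its x) by 160 mm (its y), 4 mm thick, fixed on the shelf: the scraper's place; origin under its centre
- scraper: scraper: a white plastic block 46 mm (its x) by 110 mm (its y) by 26 mm high with a teak grip on top 14 mm (x) by 56 mm (y), from 26 to 68 mm above its underside; origin at the centre of the underside, z up when standing; 120 to 200 g; it scrapes moving along its x, either face
- weight_big: the big steel weight, 320 g: slab 68 mm (x) by 44 mm (y) by 16 mm with a black upright grip fin on top 44 mm long (x), 12 mm thick (y), 30 mm high (46 mm in all); origin at the centre of the underside, z up; stands on an 8 mm plywood board
- weight_1: a small steel weight, 160 g: slab 60 mm (x) by 34 mm (y) by 12 mm with a black upright grip fin on top 40 mm long (x), 12 mm thick (y), 30 mm high (42 mm in all); origin at the centre of the underside, z up; stands on an 8 mm plywood board
- weight_2: a small steel weight, 160 g: slab 60 mm (x) by 34 mm (y) by 12 mm with a black upright grip fin on top 40 mm long (x), 12 mm thick (y), 30 mm high (42 mm in all); origin at the centre of the underside, z up; stands on an 8 mm plywood board
- weight_3: a small steel weight, 160 g: slab 60 mm (x) by 34 mm (y) by 12 mm with a black upright grip fin on top 40 mm long (x), 12 mm thick (y), 30 mm high (42 mm in all); origin at the centre of the underside, z up; stands on an 8 mm plywood board
- weight_4: a small steel weight, 160 g: slab 60 mm (x) by 34 mm (y) by 12 mm with a black upright grip fin on top 40 mm long (x), 12 mm thick (y), 30 mm high (42 mm in all); origin at the centre of the underside, z up; stands on an 8 mm plywood board
- cake_a: pressed bird-seed cake 76 x 72 x 56 mm, about 320 g, origin at the centre of its underside; on the cake pan, may be absent
- cake_b: pressed bird-seed cake 76 x 72 x 56 mm, about 320 g, origin at the centre of its underside; on the cake pan, may be absent
- cake_c: pressed bird-seed cake 76 x 72 x 28 mm, about 160 g, origin at the centre of its underside; on the cake pan, may be absent
- cake_d: pressed bird-seed cake 76 x 72 x 28 mm, about 160 g, origin at the centre of its underside; on the cake pan, may be absent
- chip_1: flat trimming chip of seed cake 36 (x) x 22 (y) x 8 mm, 12 g, lying on the board at least 60 mm from the inside of the closed end; origin at the centre of its underside; may be absent
- chip_2: flat trimming chip of seed cake 36 (x) x 22 (y) x 8 mm, 12 g, lying on the board at least 60 mm from the inside of the closed end; origin at the centre of its underside; may be absent
- chip_3: flat trimming chip of seed cake 36 (x) x 22 (y) x 8 mm, 12 g, lying on the board at least 60 mm from the inside of the closed end; origin at the centre of its underside; may be absent
- chip_4: flat trimming chip of seed cake 36 (x) x 22 (y) x 8 mm, 12 g, lying on the board at least 60 mm from the inside of the closed end; origin at the centre of its underside; may be absent
- bowl: white ceramic bowl, 130 mm across, 55 mm high, not part of the job
- cup: red plastic cup, 76 mm across, 95 mm high, not part of the job
- scoop: clear acrylic scoop, 190 mm long, 45 mm high, not part of the job

How it is judged:
By the outcome, as a careful person would: the job done as asked, in the order asked, and still so for the second after the job is handed in, with the robot touching nothing.
Of cake_a, cake_b, cake_c, cake_d only 3 to 4 are there at a start; the rules pass over those that are not, and their reading is None.
Of chip_1, chip_2, chip_3, chip_4 only 2 to 4 are there at a start; the rules pass over those that are not, and their reading is None.
At some moment in a run one of weight_big, weight_1, weight_2, weight_3, weight_4, scraper may be knocked a few centimetres aside while the robot is not near it.
Once in a run the grip may slacken for a moment while it holds something.
It also fails if it takes over 210 s, if anything falls off the work surface, if the arm or the gripper's body presses on something with over 40 N, if the wrist force passes 120 N, or if a joint passes its speed limit or range.

## Working session

There is one attempt and no reset: what is moved stays moved. The work goes in short steps, Python scripts to look and compute and a tool call to move; the robot and the scene stay as the last step left them, time stands still between calls to the robot, and variables do not carry over. Pictures are saved under pics/ and viewed, and the job is handed in when it is done.

Besides the shell and the picture viewer there is one more tool, called after "Emit:" by a JSON object that holds its "method" and its "body". play_rows: Moves the arm, as the interface text tells. Its arguments: {"type":"object","properties":{"moves":{"type":"array","items":{"type":"number"}}},"required":["moves"]}

```bash
ls; mkdir -p pics; python3 - <<'E'
from plant import bot
import cv2
print(bot.get_obs())
for n in ["scene","top","wrist"]:
    c=bot.capture(n); cv2.imwrite(f"pics/a_{n}.png",c["color"][:,:,::-1])
    print(n,{k:v for k,v in c.items() if k!="color"})
E
```

```text
pics
{'time': 0.0, 'joint_positions': array([-1.36101007e+00,  3.42701228e-01,  1.52504277e+00,  6.72626217e-06,
        1.27538959e+00, -1.45979910e-01]), 'dq': array([ 0.00053651, -0.00123233, -0.00102713, -0.00121531,  0.00069396,
        0.00098935]), 'tau': array([-2.71181350e-03, -4.31251431e+01, -2.44221997e+01,  7.15353596e-02,
        5.60469856e-02, -1.21575290e-04]), 'tool_pos': array([ 182.81397917, -491.7336887 ,  248.04710728]), 'tcp_rot': array([-3.14006905e+00, -2.30509867e-04,  3.55764032e-01]), 'contact_force': array([0.23655304, 0.08184793, 0.22675222]), 'moment': array([-0.00410227, -0.03629621, -0.00562172]), 'grip_width': 91.59652530740601}
scene {'fx': 533.2124171558539, 'fy': 533.2124171558539, 'cx': 323.5608868930845, 'cy': 244.29274500649925, 'world_to_cam': array([[-7.82820288e-01,  6.22241965e-01, -2.70811372e-03,
         4.65792048e+02],
       [ 5.39825716e-01,  6.76957894e-01, -5.00316106e-01,
        -2.66692683e+02],
       [-3.09484398e-01, -3.93119508e-01, -8.65838588e-01,
         1.51179051e+03],
       [ 0.00000000e+00,  0.00000000e+00,  0.00000
[... 263 characters left out ...]
-01,  8.94418057e-03, -1.00185081e-01,
         6.24292730e+02],
       [ 1.00249946e-01,  7.12397595e-03, -9.94936781e-01,
         1.19481175e+03],
       [ 0.00000000e+00,  0.00000000e+00,  0.00000000e+00,
         1.00000000e+00]])}
wrist {'fx': 345.2907797984638, 'fy': 345.2907797984638, 'cx': 321.96637709407264, 'cy': 236.3090358077871, 'T_tool_cam': array([[ 9.19646445e-04, -9.63484690e-01, -2.67761847e-01,
         7.05827080e+01],
       [ 9.99999536e-01,  9.62611746e-04, -2.91888525e-05,
         4.22063295e-01],
       [ 2.85873711e-04, -2.67761696e-01,  9.63485128e-01,
        -1.36212276e+02],
       [ 0.00000000e+00,  0.00000000e+00,  0.00000000e+00,
         1.00000000e+00]])}
```

View pics/a_top.png

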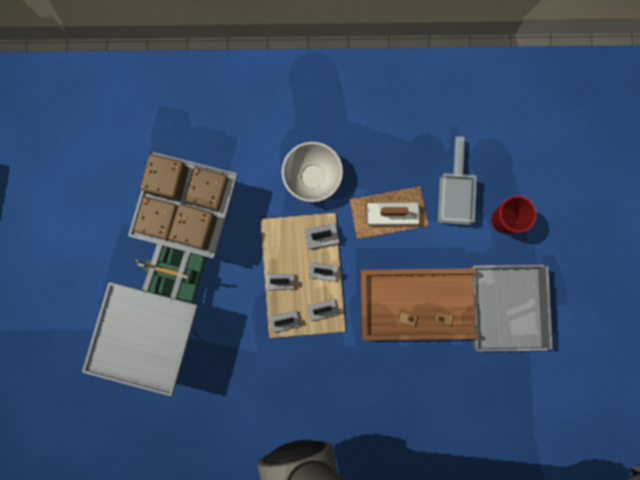

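View pics/a_scene.png

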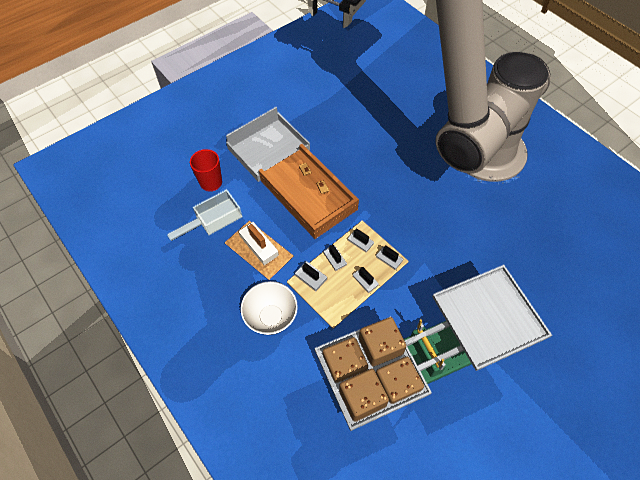

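View pics/a_wrist.png

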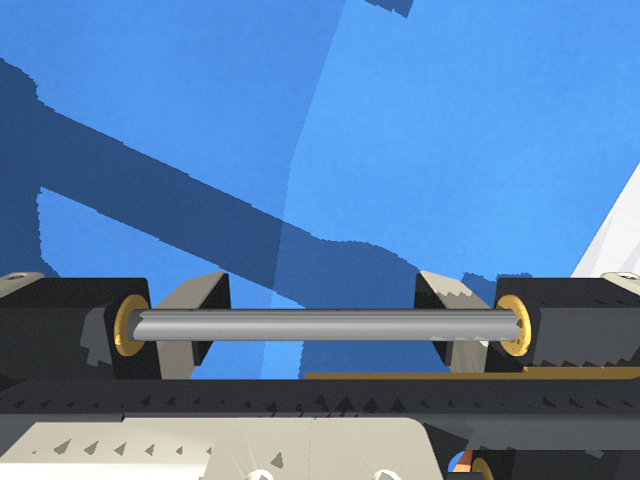

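```bash
cat > h.py <<'E'
import numpy as np, cv2
from plant import bot
def ray(c,u,v):
    d=np.array([(u-c["cx"])/c["fx"],(v-c["cy"])/c["fy"],1.0])
    return d
def cam2world(c,obs=None):
    if "world_to_cam" in c: return np.linalg.inv(c["world_to_cam"])
    return T_tool(obs)@c["T_tool_cam"]
def T_tool(obs):
    from scipy.spatial.transform import Rotation as R
    T=np.eye(4); T[:3,:3]=R.from_euler('xyz',obs["tcp_rot"]).as_matrix(); T[:3,3]=obs["tool_pos"]; return T
def px2w(c,u,v,z,obs=None):
    T=cam2world(c,obs); d=T[:3,:3]@ray(c,u,v); o=T[:3,3]
    return o+d*(z-o[2])/d[2]
def w2px(c,p,obs=None):
    q=np.linalg.inv(cam2world(c,obs))@np.append(p,1.0)
    return np.array([c["fx"]*q[0]/q[2]+c["cx"],c["fy"]*q[1]/q[2]+c["cy"]])
def crop(c,u0,v0,u1,v1,k,name):
    im=c["color"][v0:v1,u0:u1,::-1]
    cv2.imwrite("pics/"+name,cv2.resize(im,None,fx=k,fy=k,interpolation=cv2.INTER_CUBIC))
def local(dxw,dyw,yaw):
    "world shift -> tool shift (tool down)"
    return dxw*np.cos(yaw)+dyw*np.sin(yaw), dxw*np.sin(yaw)-dyw*np.cos(yaw)
E
python3 - <<'E'
from h import *
c=bot.capture("top")
crop(c,250,180,410,300+50,5 if 0 else 4,"b1.png")
crop(c,340,170,560,360,3.5,"b2.png")
crop(c,70,140,270,400,2.3,"b3.png")
E
```

```text
(no output)
```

View pics/b2.png

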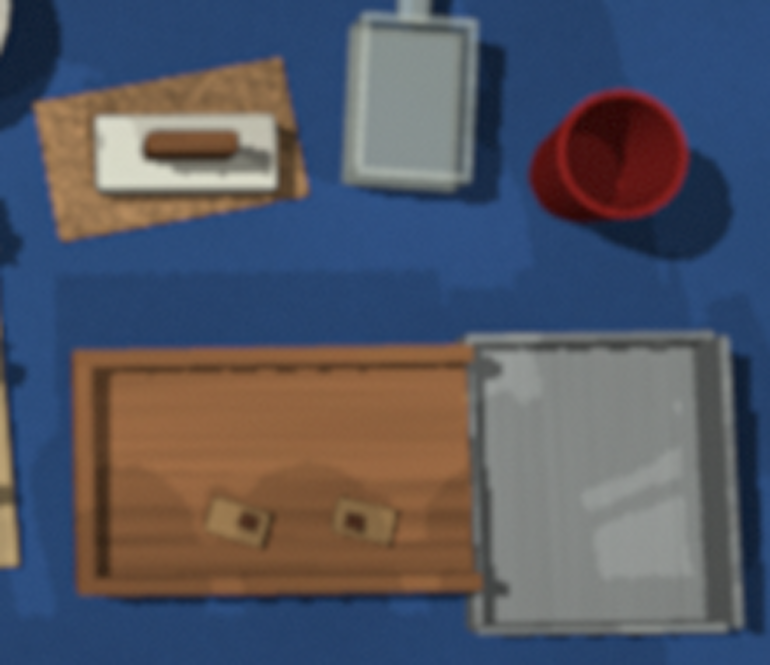

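View pics/b3.png

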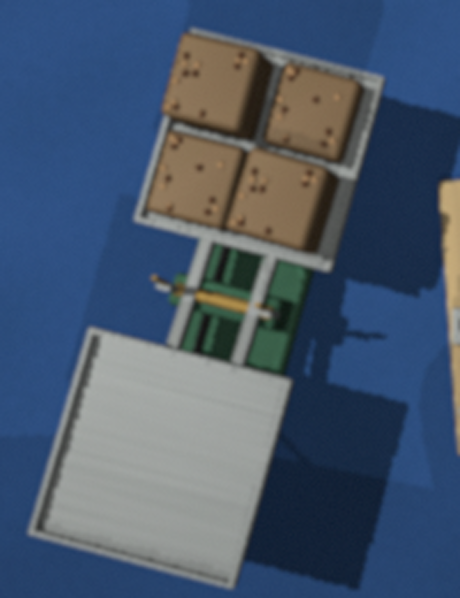

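View pics/b1.png

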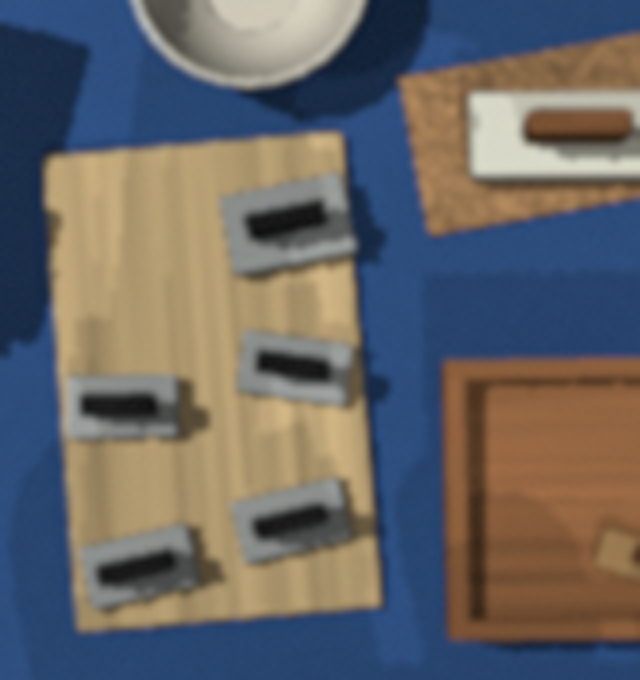

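```bash
python3 - <<'E'
from h import *
c=bot.capture("top")
def P(u,v,z,k,u0,v0): return px2w(c,u0+u/k,v0+v/k,z)
def B1(u,v,z): return P(u,v,z,4,250,180)
def B2(u,v,z): return P(u,v,z,3.5,340,170)
def B3(u,v,z): return P(u,v,z,2.3,70,140)
def show(n,pts):
    pts=np.array(pts); print(n,pts[:,:2].round(1).tolist(),'mean',pts[:,:2].mean(0).round(1))
show('board rim z48',[B2(*p,48) for p in [(74,351),(470,346),(478,588),(80,596)]])
show('tray board edge z24 & far z54',[B2(468,337,24),B2(474,634,24),B2(725,333,54),B2(743,628,54)])
show('pad z4',[B2(*p,4) for p in [(33,103),(281,57),(309,194),(62,242)]])
show('scraper z26',[B2(*p,26) for p in [(96,114),(277,114),(277,190),(96,190)]])
show('grip z68',[B2(*p,68) for p in [(145,144),(238,144)]])
show('chips z38',[B2(*p,38) for p in [(239,523),(365,522)]])
show('panw z127',[B3(*p,127) for p in [(90,328),(291,379),(234,588),(29,534)]])
show('pang z99',[B3(*p,99) for p in [(193,28),(384,76),(330,270),(135,218)]])
for n,h,pts,fin in [('big',16,[(220,196),(342,175),(357,250),(238,277)],[(246,222),(326,212)]),
 ('wA',12,[(243,331),(355,350),(348,405),(238,388)],[(256,362),(333,370)]),
 ('wB',12,[(68,376),(178,376),(182,436),(68,438)],[(80,406),(158,406)]),
 ('wC',12,[(233,502),(340,478),(352,536),(248,564)],[(253,524),(330,517)]),
 ('wD',12,[(82,546),(188,524),(200,580),(94,609)],[(97,570),(177,566)])]:
    show(n,[B1(*p,8+h) for p in pts]); show(' fin',[B1(*p,8+h+30) for p in fin])
E
```

```text
board rim z48 [[564.3, -78.4], [565.2, -316.4], [421.4, -316.4], [418.5, -80.0]] mean [ 492.4 -197.8]
tray board edge z24 & far z54 [[572.0, -321.1], [392.4, -318.8], [571.4, -467.3], [397.3, -470.0]] mean [ 483.3 -394.3]
pad z4 [[723.5, -56.4], [751.5, -213.6], [664.0, -229.1], [635.0, -73.6]] mean [ 693.5 -143.1]
scraper z26 [[712.3, -94.8], [711.3, -207.0], [663.8, -205.9], [664.8, -94.2]] mean [ 688.  -150.5]
grip z68 [[686.7, -121.6], [686.1, -177.2]] mean [ 686.4 -149.4]
chips z38 [[460.5, -176.6], [460.5, -252.3]] mean [ 460.5 -214.4]
panw z127 [[540.1, 421.8], [495.2, 248.5], [321.1, 293.7], [367.0, 468.0]] mean [430.9 358. ]
pang z99 [[809.4, 348.6], [763.8, 176.4], [590.3, 222.5], [638.0, 396.0]] mean [700.4 285.9]
big [[656.0, 41.0], [666.9, -25.1], [626.0, -32.9], [611.9, 31.5]] mean [640.2   3.6]
 fin [[638.3, 25.6], [643.2, -16.6]] mean [640.7   4.5]
wA [[583.0, 29.1], [572.2, -31.3], [542.6, -27.3], [552.2, 31.9]] mean [562.5   0.6]
 fin [[564.6, 20.9], [560.0, -19.6]] mean [562.3   0.7]
wB [[559.5, 123.6], [559.0, 64.2], [526.7, 62.1], [526.1, 123.5]] mean [542.8  93.3]
 fin [[542.2, 113.5], [541.9, 72.5]] mean [542.1  93. ]
wC [[491.2, 34.8], [503.5, -22.6], [472.6, -28.8], [458.2, 26.9]] mean [481.4   2.6]
 fin [[479.9, 22.9], [483.2, -17.4]] mean [481.6   2.7]
wD [[468.4, 115.8], [479.7, 59.0], [449.9, 52.6], [435.0, 109.3]] mean [458.3  84.2]
 fin [[456.7, 104.4], [458.5, 62.6]] mean [457.6  83.5]
```

```bash
cat > go.py <<'E'
import sys
from h import *
# usage: go.py x y z yawdeg
def go(x,y,z,yawd):
    o=bot.get_obs(); p=o["tool_pos"]; T=T_tool(o)
    yaw=np.arctan2(T[1,0],T[0,0])
    l=T[:3,:3].T@(np.array([x,y,z])-p)
    dyaw=(yawd-np.degrees(yaw)+180)%360-180
    # positive tool-z turn (tool down) lowers the world yaw
    print("t",round(o["time"],2),"tcp",p.round(1),"yaw",round(np.degrees(yaw),2),"w",round(o["grip_width"],1),"F",o["contact_force"].round(1),"| shift",l.round(1),"turn",round(-dyaw,2),"rows",round(np.linalg.norm(l)/41.7,1),round(abs(dyaw)/7.16,1))
if __name__=="__main__": go(*map(float,sys.argv[1:5]))
E
python3 go.py 686.4 -149.4 240 90
```

```text
t 0.25 tcp [ 182.9 -492.   248.4] yaw 20.39 w 91.9 F [ 0.2  0.3 -0.3] | shift [ 591.3 -145.7    8.6] turn -69.61 rows 14.6 9.7
```

Emit:
{"method": "play_rows", "body": {"moves": [0, 40, -9.9, 0, -5, 0, 80, -19.7, 0, -10, 0, 120, -29.6, 0, -15, 0, 160, -39.4, 0, -20, 0, 200, -49.3, 0, -25, 0, 240, -59, 0, -30, 0, 280, -69, 0, -35, 0, 320, -79, 0, -40]}}

```text
time: 0.92
tool_pos: [456.8, -305.1, 248.8]
tcp_rot: [3.141, 0.0, 1.058]
contact_force: [0.4, -0.6, 0.2]
grip_width: 91.8
```

```bash
python3 go.py 686.4 -149.4 240 90
```

```text
t 0.92 tcp [ 456.8 -305.1  248.8] yaw 60.63 w 91.8 F [ 0.4 -0.6  0.2] | shift [248.3 123.8   8.7] turn -29.37 rows 6.7 4.1
```

Emit:
{"method": "play_rows", "body": {"moves": [0, 36, 18, 0, -6, 0, 71, 36, 0, -12, 0, 107, 53, 0, -18, 0, 142, 71, 0, -24, 0, 178, 89, 0, -29.4, 0, 213, 106, 0, -29.4, 0, 248, 124, 6, -29.4, 0, 248, 124, 9, -29.4]}}

```text
time: 1.58
tool_pos: [689.8, -146.9, 236.8]
tcp_rot: [-3.142, -0.003, 1.573]
contact_force: [0.1, 0.6, -1.0]
grip_width: 91.6
```

```bash
python3 - <<'E'
from h import *
o=bot.get_obs(); c=bot.capture("wrist"); cv2.imwrite("pics/c1.png",c["color"][:,:,::-1])
for p in [(686.4,-121.4,72),(686.4,-177.4,72)]: print(w2px(c,p,o))
E
python3 go.py 686.4 -149.4 240 90
```

```text
[319.49503275 195.06798406]
[319.44580229 255.76445925]
t 1.63 tcp [ 687.4 -149.1  236.3] yaw 90.04 w 91.6 F [-0.6 -1.2 -0.9] | shift [-0.3 -1.  -3.7] turn 0.04 rows 0.1 0.0
```

View pics/c1.png

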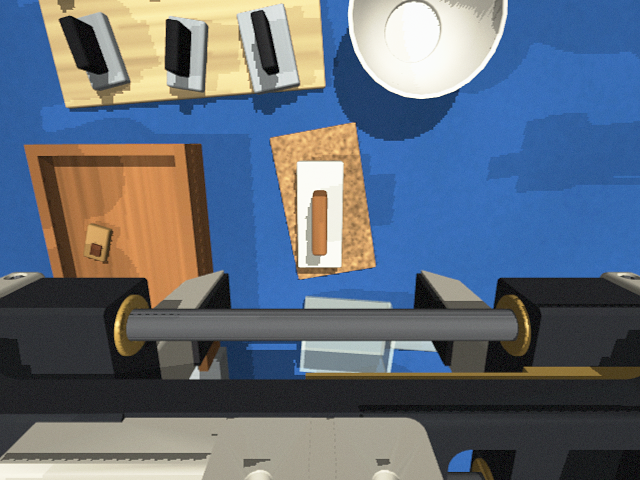

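Emit:
{"method": "play_rows", "body": {"moves": [0, 0, -0.7, 40, 0, 0, 0, -0.7, 80, 0, 0, 0, -0.7, 120, 0, 0, 0, -0.7, 150, 0, 0, 0, -0.7, 167, 0, 0, 0, -0.7, 177, 0, 255, 0, -0.7, 177, 0, 255, 0, -0.7, 177, 0]}}

```text
time: 2.3
tool_pos: [685.1, -153.0, 63.6]
tcp_rot: [3.141, 0.0, 1.566]
contact_force: [0.2, -0.8, 1.0]
grip_width: 82.6
```

Emit:
{"method": "play_rows", "body": {"moves": [255, 0, 0, 0, 0, 255, 0, 0, 0, 0, 255, 0, 0, 0, 0, 255, 0, 0, 0, 0, 255, 0, 0, 0, 0, 255, 0, 0, 0, 0]}}

```text
time: 2.8
tool_pos: [685.1, -152.3, 63.1]
tcp_rot: [3.141, 0.0, 1.567]
contact_force: [-0.2, -0.2, -0.3]
grip_width: 42.6
```

Emit:
{"method": "play_rows", "body": {"moves": [255, 0, 0, 0, 0, 255, 0, 0, 0, 0, 255, 0, 0, 0, 0, 255, 0, 0, 0, 0, 255, 0, 0, 0, 0, 255, 0, 0, 0, 0]}}

```text
time: 3.3
tool_pos: [685.0, -152.3, 62.6]
tcp_rot: [-3.142, 0.0, 1.567]
contact_force: [-0.1, -0.8, -0.8]
grip_width: 13.7
```

```bash
python3 - <<'E'
from h import *
o=bot.get_obs(); c=bot.capture("wrist"); cv2.imwrite("pics/c2.png",c["color"][:,:,::-1]); print(o)
E
python3 go.py 686.4 -149.4 59 90
```

```text
{'time': 3.3, 'joint_positions': array([-3.27797960e-01,  8.32937715e-01,  1.18093935e+00, -8.95656640e-05,
        1.12778323e+00, -3.24048311e-01]), 'dq': array([-0.00078608,  0.0008488 , -0.00145652,  0.00165424,  0.00092932,
       -0.00033412]), 'tau': array([-6.07673731e-02, -6.41011262e+01, -2.25589478e+01,  3.18901206e-02,
        1.82755790e-01,  1.14598995e-03]), 'tool_pos': array([ 684.98003525, -152.26713661,   62.58863392]), 'tcp_rot': array([-3.14150277e+00,  5.51680503e-05,  1.56708508e+00]), 'contact_force': array([-0.07704531, -0.84732828, -0.82011677]), 'moment': array([-0.0378235 , -0.17425841,  0.00065377]), 'grip_width': 13.743976639731526}
t 3.35 tcp [ 685.  -152.3   62.6] yaw 89.79 w 13.9 F [ 0.9 -0.3  0.1] | shift [2.9 1.4 3.6] turn -0.21 rows 0.1 0.0
```

View pics/c2.png

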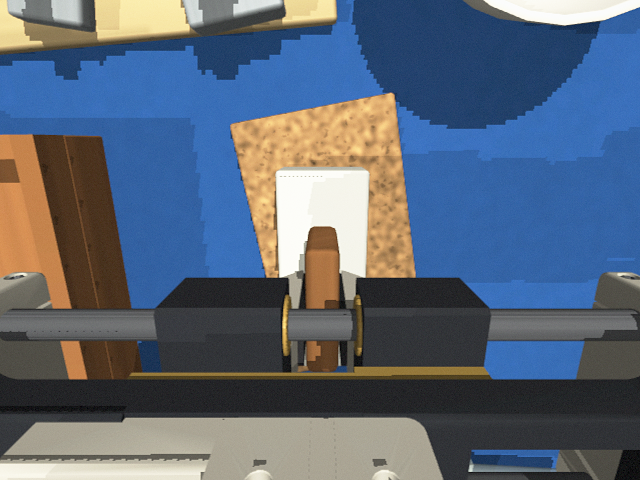

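Emit:
{"method": "play_rows", "body": {"moves": [255, 0, 0, -20, 0, 255, 0, 0, -50, 0, 255, 0, 0, -90, 0, 255, 0, 0, -110, 0, 255, 0, 0, -120, 0, 255, 0, 0, -120, 0]}}

```text
time: 3.85
tool_pos: [685.9, -152.6, 185.4]
tcp_rot: [3.137, 0.002, 1.567]
contact_force: [-0.3, -0.1, -1.2]
grip_width: 14.1
```

```bash
python3 go.py 489.5 -118 182 0.5
```

```text
t 3.85 tcp [ 685.9 -152.6  185.4] yaw 89.79 w 14.1 F [-0.3 -0.1 -1.2] | shift [  33.8 -196.5    2.5] turn 89.29 rows 4.8 12.5
```

Emit:
{"method": "play_rows", "body": {"moves": [255, 4, -20, 0, 6, 255, 8, -45, 0, 12, 255, 12, -70, 0, 18, 255, 16, -95, 0, 24, 255, 20, -120, 0, 30, 255, 25, -150, 0, 36, 255, 30, -175, 0, 42, 255, 34, -196, 0, 48]}}

```text
time: 4.52
tool_pos: [485.9, -116.5, 180.3]
tcp_rot: [-3.137, 0.002, 0.724]
contact_force: [0.3, -0.1, -1.7]
grip_width: 13.9
```

Emit:
{"method": "play_rows", "body": {"moves": [255, 0, 0, 0, 6, 255, 0, 0, 0, 12, 255, 0, 0, 0, 18, 255, 0, 0, 0, 24, 255, 0, 0, 0, 30, 255, 0, 0, 0, 36, 255, 0, 0, 0, 41, 255, 0, 0, 0, 41]}}

```text
time: 5.18
tool_pos: [487.9, -117.1, 180.6]
tcp_rot: [-3.14, 0.004, 0.011]
contact_force: [0.1, -0.1, -2.3]
grip_width: 13.7
```

```bash
python3 go.py 489.5 -118 90 0.5; python3 - <<'E'
from h import *
o=bot.get_obs(); c=bot.capture("wrist"); cv2.imwrite("pics/c3.png",c["color"][:,:,::-1])
c=bot.capture("top"); crop(c,340,170,560,360,3.5,"c3t.png")
E
```

```text
t 5.18 tcp [ 487.9 -117.1  180.6] yaw 0.61 w 13.7 F [ 0.1 -0.1 -2.3] | shift [ 1.9  1.1 90.5] turn 0.11 rows 2.2 0.0
```

View pics/c3.png

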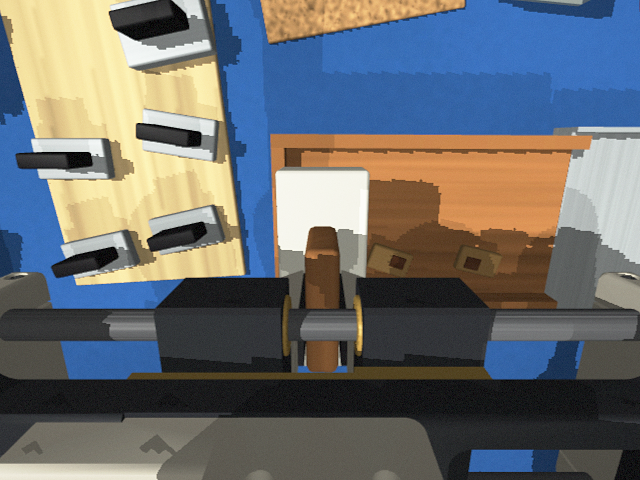

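View pics/c3t.png

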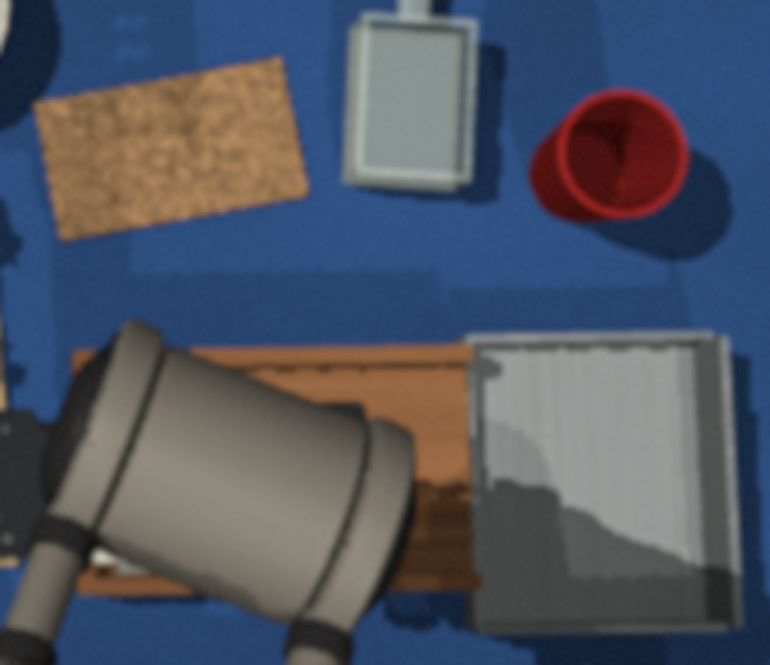

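```bash
python3 - <<'E'
from h import *
o=bot.get_obs(); c=bot.capture("wrist")
W=lambda u,v,z: px2w(c,u,v,z,o).round(1)
print('rim far outer',W(271,136,48),W(588,136,48)); print('inner far edge',W(300,151,48),W(570,153,48)); print('rim left outer',W(271,136,48),W(274,270,48))
print('scraper block far top edge',W(276,168,148),W(368,169,148))
print('chips',W(390,261,38),W(478,261,38))
E
```

```text
rim far outer [561.1 -78.5  48. ] [ 565.3 -315.6   48. ]
inner far edge [ 550.6 -100.2   48. ] [ 552.7 -304.8   48. ]
rim left outer [561.1 -78.5  48. ] [454.  -78.6  48. ]
scraper block far top edge [545.7 -94.9 148. ] [ 546.  -139.3  148. ]
chips [ 460.1 -176.7   38. ] [ 461.4 -252.1   38. ]
```

Emit:
{"method": "play_rows", "body": {"moves": [255, 1, 2, 20, 0, 255, 1, 2, 45, 0, 255, 1, 2, 65, 0, 255, 1, 2, 80, 0, 255, 1, 2, 86, 0, 255, 1, 2, 86, 0]}}

```text
time: 5.83
tool_pos: [489.1, -119.1, 95.1]
tcp_rot: [-3.14, 0.003, 0.015]
contact_force: [-0.4, 0.5, -1.9]
grip_width: 13.9
```

Emit:
{"method": "play_rows", "body": {"moves": [255, 0, 0, 1, 0, 255, 0, 0, 2, 0, 255, 0, 0, 3, 0, 255, 0, 0, 3, 0, 255, 0, 0, 3, 0]}}

```text
time: 6.25
tool_pos: [490.4, -119.6, 94.2]
tcp_rot: [3.141, -0.001, 0.014]
contact_force: [0.9, 0.0, -1.5]
grip_width: 13.9
```

```bash
python3 go.py 488.9 -119 89 0.6; python3 - <<'E'
from h import *
c=bot.capture("wrist"); cv2.imwrite("pics/c4.png",c["color"][:,:,::-1])
E
```

```text
t 6.25 tcp [ 490.4 -119.6   94.2] yaw 0.8 w 13.9 F [ 0.9  0.  -1.5] | shift [-1.5 -0.7  5.2] turn 0.2 rows 0.1 0.0
```

View pics/c4.png

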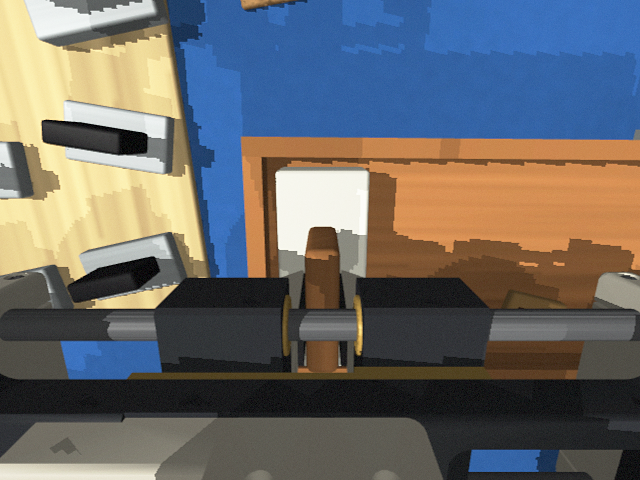

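Emit:
{"method": "play_rows", "body": {"moves": [255, 0, 0, 1, 0, 255, 0, 0, 2, 0, 255, 0, 0, 3, 0, 255, 0, 0, 3, 0, 255, 0, 0, 3, 0]}}

```text
time: 6.72
tool_pos: [490.1, -119.5, 90.6]
tcp_rot: [-3.142, 0.0, 0.014]
contact_force: [-0.1, 0.8, -1.5]
grip_width: 13.5
```

Emit:
{"method": "play_rows", "body": {"moves": [255, 0, 0, 1, 0, 255, 0, 0, 2, 0, 255, 0, 0, 2, 0, 255, 0, 0, 2, 0]}}

```text
time: 7.05
tool_pos: [490.1, -119.5, 88.6]
tcp_rot: [3.142, 0.0, 0.014]
contact_force: [-0.5, 0.1, -1.8]
grip_width: 14.1
```

Emit:
{"method": "play_rows", "body": {"moves": [255, 0, 0, 0.5, 0, 255, 0, 0, 1, 0, 255, 0, 0, 1, 0, 255, 0, 0, 1, 0]}}

```text
time: 7.38
tool_pos: [490.2, -119.6, 88.5]
tcp_rot: [3.141, -0.0, 0.014]
contact_force: [-3.0, 1.0, 6.8]
grip_width: 13.7
```

Emit:
{"method": "play_rows", "body": {"moves": [255, 0, 8, -0.3, 0, 255, 0, 20, -0.3, 0, 255, 0, 34, -0.3, 0, 255, 0, 48, -0.3, 0, 255, 0, 62, -0.3, 0, 255, 0, 76, -0.3, 0, 255, 0, 90, -0.3, 0, 255, 0, 100, -0.3, 0]}}

```text
time: 8.05
tool_pos: [491.7, -221.5, 88.5]
tcp_rot: [3.141, -0.001, 0.012]
contact_force: [-0.3, 3.9, 6.1]
grip_width: 13.6
```

```bash
python3 - <<'E'
from h import *
o=bot.get_obs();c=bot.capture("wrist"); cv2.imwrite("pics/c5.png",c["color"][:,:,::-1])
W=lambda u,v,z: px2w(c,u,v,z,o).round(1)
print(W(276,168,56),W(368,169,56))
E
```

```text
[ 549.4 -199.5   56. ] [ 549.5 -243.8   56. ]
```

View pics/c5.png

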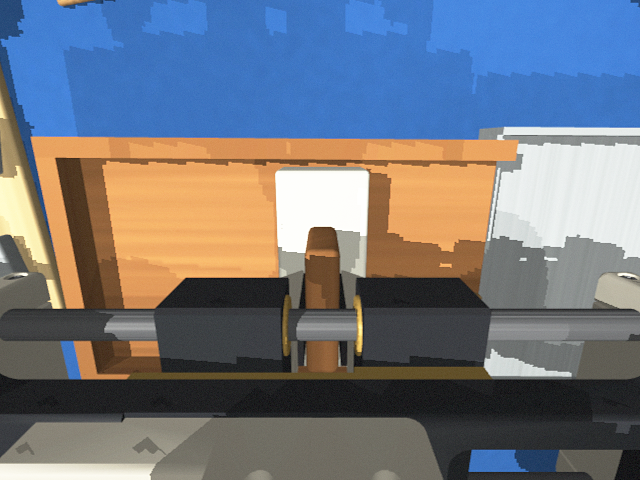

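Emit:
{"method": "play_rows", "body": {"moves": [255, 0, 12, 0, 0, 255, 0, 26, 0, 0, 255, 0, 40, 0, 0, 255, 0, 54, 0, 0, 255, 0, 68, -0.3, 0, 255, 0, 82, -0.6, 0, 255, 0, 98, -1, 0, 255, 0, 112, -1, 0]}}

```text
time: 8.77
tool_pos: [492.6, -333.7, 88.6]
tcp_rot: [3.141, 0.0, 0.013]
contact_force: [1.0, -0.5, -1.7]
grip_width: 13.8
```

```bash
python3 - <<'E'
from h import *
o=bot.get_obs();c=bot.capture("wrist"); cv2.imwrite("pics/c6.png",c["color"][:,:,::-1])
c=bot.capture("scene");crop(c,220,100,370,240,4,"c6s.png")
E
```

```text
(no output)
```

View pics/c6s.png

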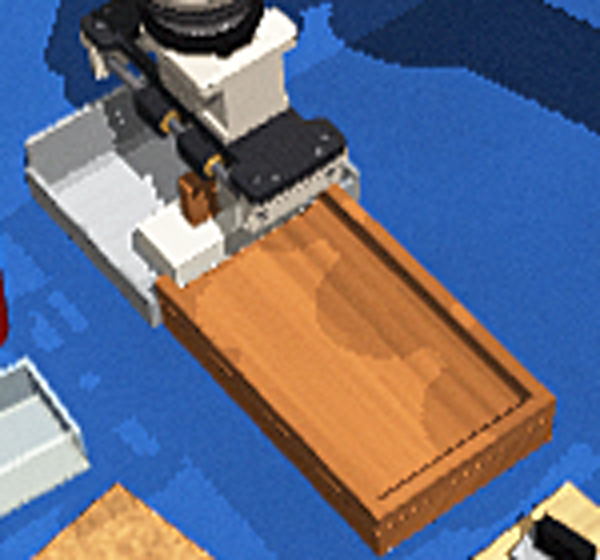

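View pics/c6.png

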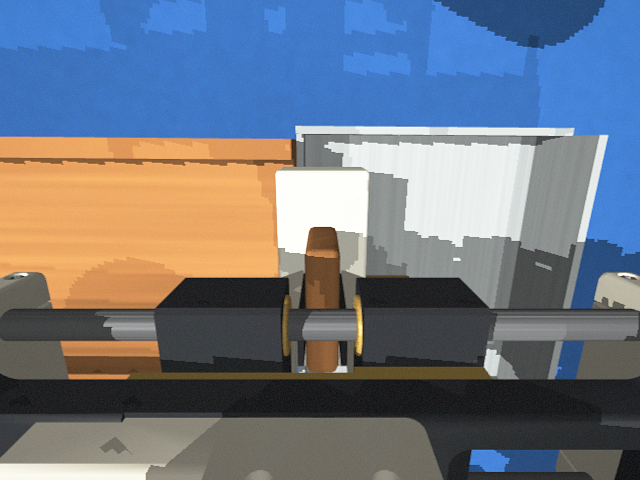

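Emit:
{"method": "play_rows", "body": {"moves": [255, 0, 0, -25, 0, 255, 0, 0, -60, 0, 255, 0, 0, -95, 0, 255, 0, -20, -110, 0, 255, 0, -50, -110, 0, 255, 0, -80, -110, 0, 255, 0, -90, -110, 0, 255, 0, -90, -110, 0]}}

```text
time: 9.53
tool_pos: [491.5, -239.0, 199.0]
tcp_rot: [-3.141, 0.001, 0.017]
contact_force: [0.3, -0.3, -1.1]
grip_width: 14.0
```

```bash
python3 - <<'E'
from h import *
o=bot.get_obs();c=bot.capture("wrist"); cv2.imwrite("pics/c7.png",c["color"][:,:,::-1])
c=bot.capture("top");crop(c,340,170,560,360,3.5,"c7t.png")
crop(bot.capture("scene"),220,100,370,240,4,"c7s.png")
P=lambda u,v: px2w(c,340+u/3.5,170+v/3.5,4)
q=np.array([P(*p) for p in [(33,103),(281,57),(309,194),(62,242)]]); print(q[:,:2].mean(0))
E
python3 go.py 693 -143 180 90
```

```text
[ 693.50621658 -143.13885156]
t 9.68 tcp [ 491.9 -242.2  198.8] yaw 0.79 w 14.1 F [ 0.6 -0.  -1.6] | shift [202.4 -96.4  18.8] turn -89.21 rows 5.4 12.5
```

View pics/c7.png

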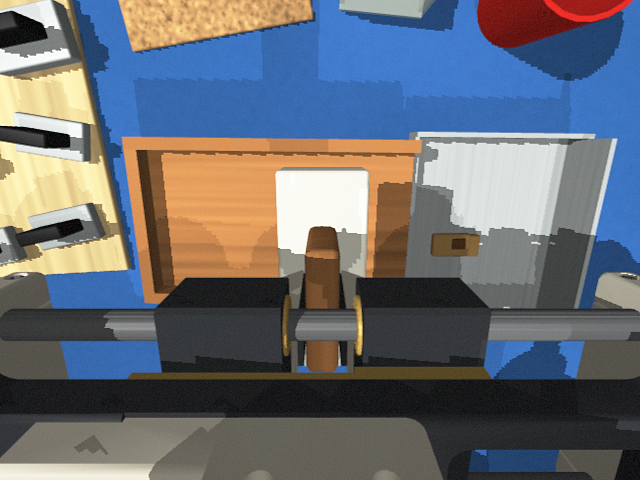

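View pics/c7s.png

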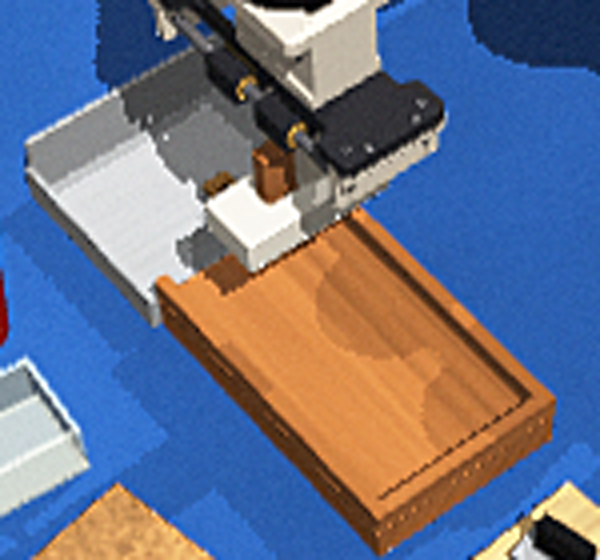

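View pics/c7t.png

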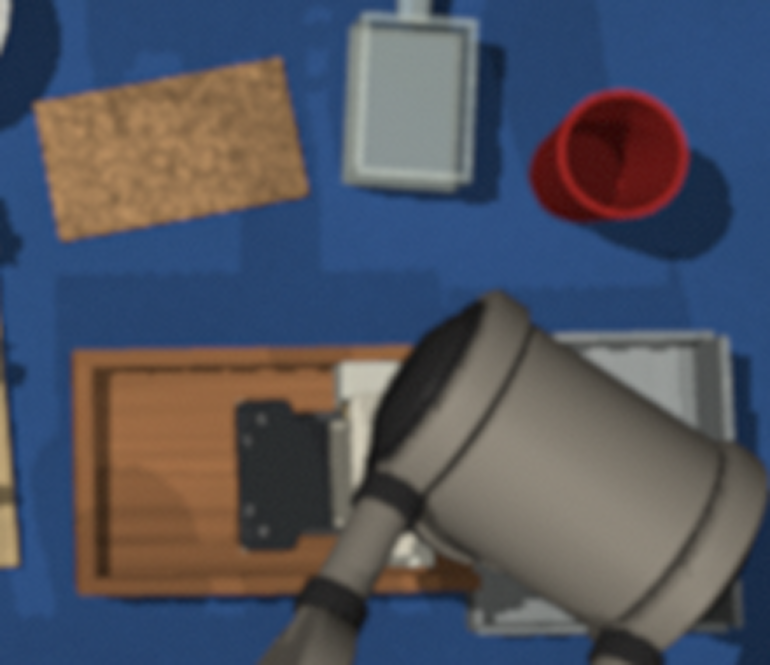

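Emit:
{"method": "play_rows", "body": {"moves": [255, 15, -6, 0, -6.5, 255, 40, -18, 0, -13, 255, 70, -32, 0, -19.5, 255, 100, -46, 0, -26, 255, 130, -60, 0, -32.5, 255, 160, -75, 0, -39, 255, 185, -87, 0, -45.5, 255, 203, -93, 0, -52]}}

```text
time: 10.35
tool_pos: [695.5, -145.2, 197.8]
tcp_rot: [-3.141, -0.0, 0.927]
contact_force: [-1.0, -1.5, -1.2]
grip_width: 13.7
```

Emit:
{"method": "play_rows", "body": {"moves": [255, 0, 0, 0, -6.5, 255, 0, 0, 0, -13, 255, 0, 0, 0, -19.5, 255, 0, 0, 0, -26, 255, 0, 0, 0, -32.5, 255, 0, 0, 0, -39, 255, 0, 0, 0, -45, 255, 0, 0, 0, -47.2]}}

```text
time: 11.02
tool_pos: [693.6, -147.4, 198.0]
tcp_rot: [-3.141, 0.0, 1.749]
contact_force: [0.0, -0.9, -0.5]
grip_width: 14.1
```

```bash
python3 go.py 694 -146 90 100; python3 - <<'E'
from h import *
o=bot.get_obs();c=bot.capture("wrist"); cv2.imwrite("pics/c8.png",c["color"][:,:,::-1])
c=bot.capture("top");crop(c,340,170,560,360,3.5,"c8t.png")
E
```

```text
t 11.02 tcp [ 693.6 -147.4  198. ] yaw 100.21 w 14.1 F [ 0.  -0.9 -0.5] | shift [  1.3   0.8 108. ] turn 0.21 rows 2.6 0.0
```

View pics/c8.png

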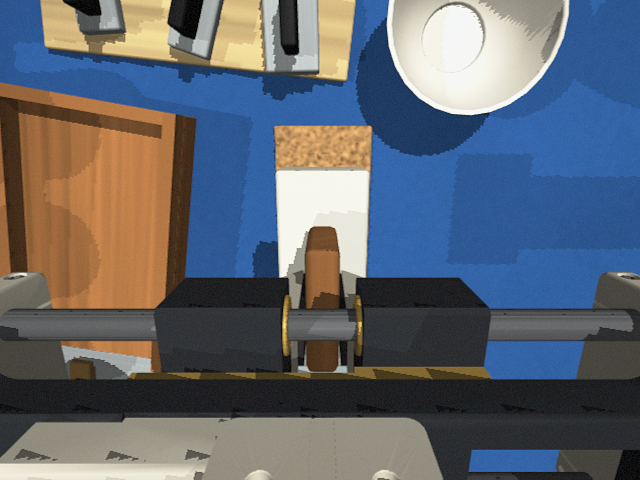

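View pics/c8t.png

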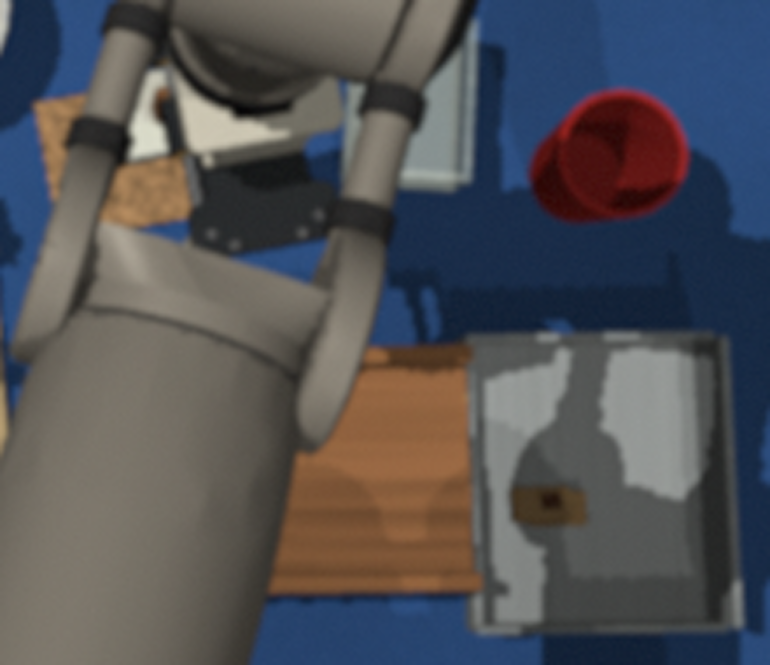

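```bash
python3 - <<'E'
from h import *
o=bot.get_obs();c=bot.capture("wrist")
T=np.linalg.inv(T_tool(o))
for u,v,z in [(274,127,4),(372,127,4),(274,166,4),(371,166,4),(276,169,165),(369,169,165)]:
    p=px2w(c,u,v,z,o); print(p.round(1),(T@np.append(p,1))[:3].round(1))
E
```

```text
[634.6 -73.2   4. ] [ 83.2 -45.2 194.2]
[722.7 -57.7   4. ] [ 83.2  44.3 194.1]
[ 639.4 -107.8    4. ] [ 48.2 -46.4 194.2]
[729.2 -92.    4. ] [ 48.3  44.7 194.1]
[660.4 -94.2 165. ] [ 58.  -23.5  33.2]
[704.6 -86.4 165. ] [58.1 21.4 33.1]
```

Emit:
{"method": "play_rows", "body": {"moves": [255, 0, 0, 25, 0, 255, 0, 0, 60, 0, 255, 0, 0, 90, 0, 255, 0, 0, 112, 0, 255, 0, 0, 125, 0, 255, 0, 0, 129, 0, 255, 0, 0, 129, 0, 255, 0, 0, 129, 0]}}

```text
time: 11.83
tool_pos: [694.5, -146.3, 71.5]
tcp_rot: [3.139, 0.001, 1.744]
contact_force: [0.6, -0.6, -0.1]
grip_width: 13.9
```

Emit:
{"method": "play_rows", "body": {"moves": [255, 0, 0, 1, 0, 255, 0, 0, 2, 0, 255, 0, 0, 3, 0, 255, 0, 0, 4, 0, 255, 0, 0, 4, 0, 255, 0, 0, 4, 0]}}

```text
time: 12.33
tool_pos: [693.5, -145.7, 66.1]
tcp_rot: [3.142, 0.0, 1.745]
contact_force: [1.0, 0.4, -1.8]
grip_width: 14.1
```

Emit:
{"method": "play_rows", "body": {"moves": [255, 0, 0, 1, 0, 255, 0, 0, 2, 0, 255, 0, 0, 3, 0, 255, 0, 0, 3, 0, 255, 0, 0, 3, 0]}}

```text
time: 12.75
tool_pos: [693.5, -145.8, 62.8]
tcp_rot: [-3.141, -0.0, 1.745]
contact_force: [-0.1, 0.6, -1.1]
grip_width: 13.4
```

Emit:
{"method": "play_rows", "body": {"moves": [255, 0, 0, 0.6, 0, 255, 0, 0, 0.6, 0, 255, 0, 0, 0.6, 0]}}

```text
time: 13.0
tool_pos: [693.7, -145.8, 62.6]
tcp_rot: [3.141, 0.0, 1.745]
contact_force: [0.1, -0.3, -0.9]
grip_width: 13.5
```

Emit:
{"method": "play_rows", "body": {"moves": [255, 0, 0, 0.6, 0, 255, 0, 0, 0.6, 0, 255, 0, 0, 0.6, 0]}}

```text
time: 13.25
tool_pos: [693.7, -145.8, 62.6]
tcp_rot: [3.141, 0.0, 1.745]
contact_force: [-0.5, 0.2, 4.5]
grip_width: 14.2
```

Emit:
{"method": "play_rows", "body": {"moves": [120, 0, 0, 0, 0, 120, 0, 0, 0, 0, 120, 0, 0, 0, 0, 120, 0, 0, 0, 0, 120, 0, 0, 0, 0, 120, 0, 0, -10, 0, 120, 0, 0, -40, 0, 120, 0, 0, -80, 0]}}

```text
time: 13.92
tool_pos: [691.7, -145.2, 139.5]
tcp_rot: [-3.135, -0.003, 1.745]
contact_force: [0.3, 0.1, -0.2]
grip_width: 48.3
```

```bash
python3 go.py 640.5 4 200 97; python3 - <<'E'
from h import *
o=bot.get_obs();c=bot.capture("wrist"); cv2.imwrite("pics/c9.png",c["color"][:,:,::-1])
E
```

```text
t 13.92 tcp [ 691.7 -145.2  139.5] yaw 99.98 w 48.3 F [ 0.3  0.1 -0.2] | shift [156.  -24.9 -59.9] turn 2.98 rows 4.1 0.4
```

View pics/c9.png

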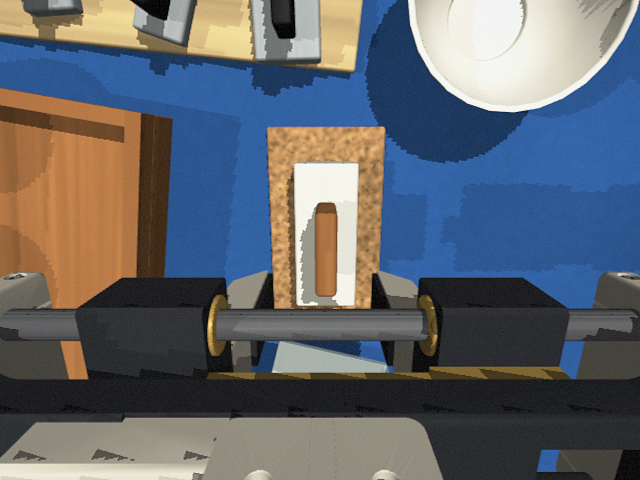

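```bash
python3 go.py 555 -60 270 90
```

```text
t 13.97 tcp [ 696.2 -146.6  152. ] yaw 99.99 w 48.5 F [ 3.2 -1.   7.2] | shift [ 109.2 -123.  -119.7] turn 9.99 rows 4.9 1.4
```

Emit:
{"method": "play_rows", "body": {"moves": [120, 0, 0, -40, 0, 120, 22, -25, -80, 3, 120, 44, -50, -110, 6, 120, 66, -75, -120, 10, 120, 88, -100, -120, 10, 120, 109, -123, -120, 10, 120, 109, -123, -120, 10, 120, 109, -123, -120, 10]}}

```text
time: 14.63
tool_pos: [552.8, -58.9, 263.5]
tcp_rot: [3.139, 0.001, 1.572]
contact_force: [-0.2, -0.1, 0.8]
grip_width: 48.5
```

```bash
python3 go.py 555 -60 270 90; python3 - <<'E'
from h import *
o=bot.get_obs();c=bot.capture("wrist"); cv2.imwrite("pics/d1.png",c["color"][:,:,::-1])
crop(c,150,0,490,280,2.3,"d1z.png")
cs=bot.capture("scene"); crop(cs,220,100,320,190,6,"d1s.png")
E
```

```text
t 14.63 tcp [552.8 -58.9 263.5] yaw 90.06 w 48.5 F [-0.2 -0.1  0.8] | shift [-1.1  2.2 -6.5] turn 0.06 rows 0.2 0.0
```

View pics/d1.png

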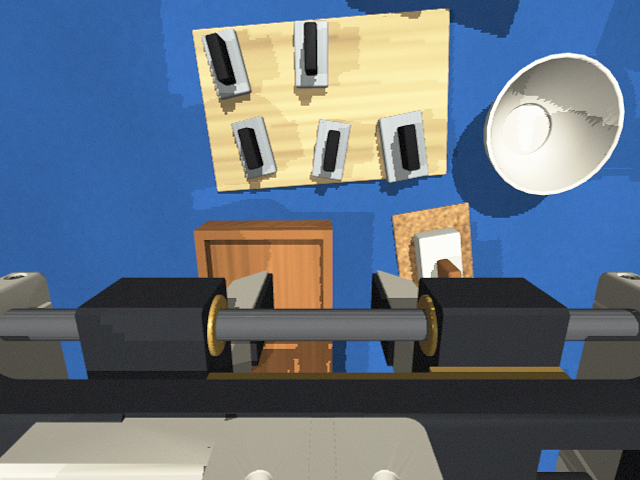

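View pics/d1s.png

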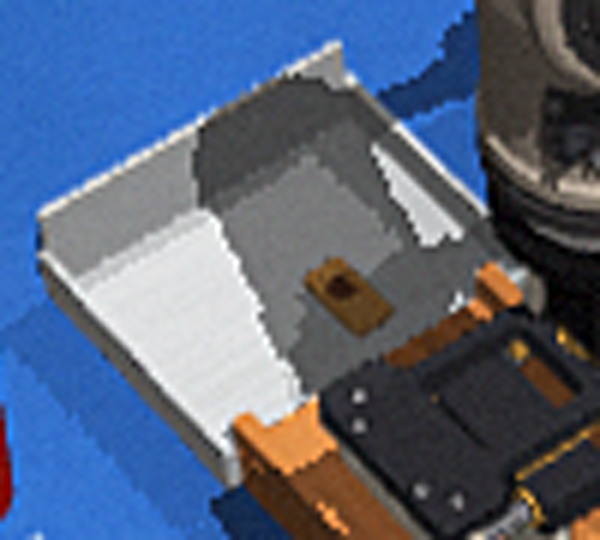

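```bash
python3 - <<'E'
from h import *
c=bot.capture("top"); crop(c,350,255,560,360,3.8,"d2t.png")
E
```

```text
(no output)
```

View pics/d2t.png

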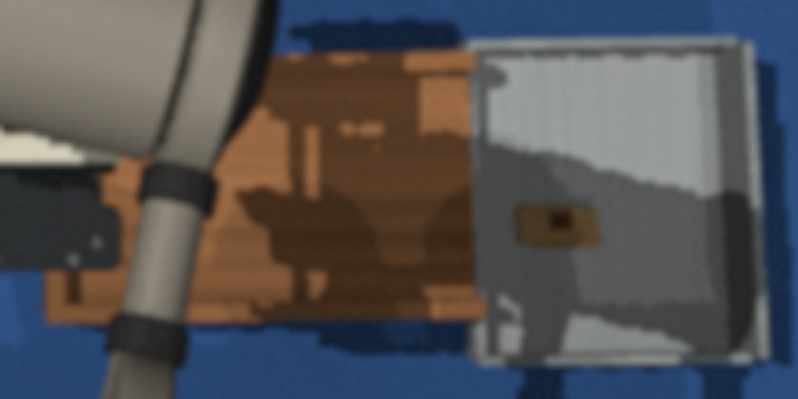

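View pics/d1z.png

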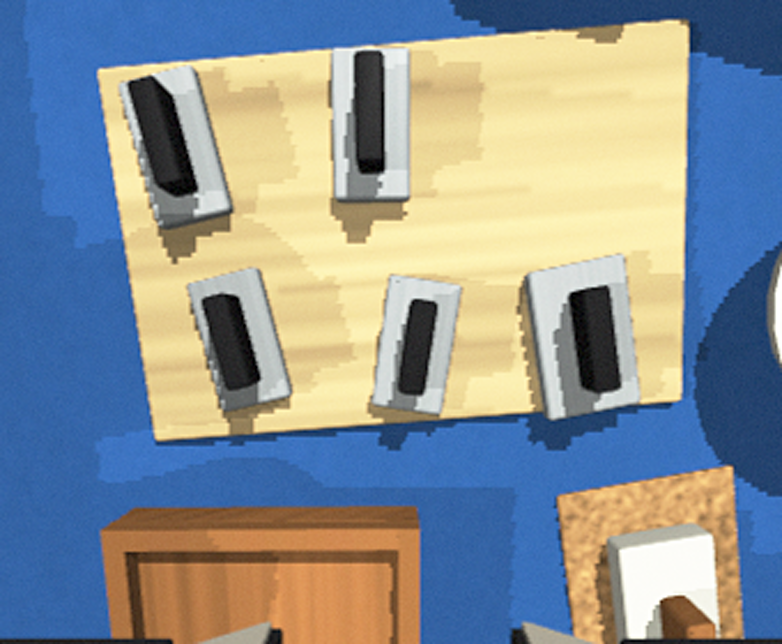

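```bash
python3 - <<'E'
from h import *
o=bot.get_obs();c=bot.capture("wrist")
W=lambda u,v,z: px2w(c,150+u/2.3,v/2.3,z,o)[:2]
for n,z,q,f in [('big',24,[(527,274),(624,256),(639,402),(549,418)],[(568,292),(608,287),(622,386),(583,392)]),
 ('A',20,[(390,275),(461,289),(439,414),(372,404)],[(408,302),(438,300),(426,393),(397,395)]),
 ('B',20,[(332,50),(409,47),(409,199),(334,201)],None),
 ('C',20,[(188,285),(258,269),(291,397),(224,411)],[(203,300),(238,294),(260,383),(224,391)]),
 ('D',20,[(121,84),(195,66),(231,210),(160,229)],None)]:
    P=np.array([W(*p,z) for p in q]); m=P.mean(0); ax=(P[0]+P[1]-P[2]-P[3])/2; ay=(P[1]+P[2]-P[0]-P[3])/2
    print(n,m.round(1),'len',np.linalg.norm(ax).round(1),np.linalg.norm(ay).round(1),'yaw',np.degrees(np.arctan2(ax[1],ax[0])).round(1),(np.degrees(np.arctan2(ay[1],ay[0]))+90).round(1))
E
```

```text
big [640.1   3.5] len 65.3 42.9 yaw 101.1 100.1
A [562.8   0. ] len 57.7 32.4 yaw 81.2 80.5
B [543.   92.5] len 59.2 32.8 yaw 90.0 91.7
C [482.1   2.3] len 58.3 32.7 yaw 102.9 101.9
D [458.7  83.5] len 58.5 32.8 yaw 101.9 102.9
```

```bash
python3 go.py 640.2 3.5 120 101
```

```text
t 14.83 tcp [554.5 -60.4 261.8] yaw 89.95 w 48.5 F [ 0.8  0.7 -0.2] | shift [ 64.1  85.5 141.9] turn -11.05 rows 4.3 1.5
```

Emit:
{"method": "play_rows", "body": {"moves": [120, 13, 17, 15, -3, 120, 32, 43, 50, -6, 120, 50, 66, 85, -11, 120, 62, 82, 120, -11, 120, 64.1, 85.5, 142, -11, 120, 64.1, 85.5, 142, -11, 120, 64.1, 85.5, 142, -11]}}

```text
time: 15.42
tool_pos: [638.6, 4.1, 117.5]
tcp_rot: [-3.137, -0.001, 1.763]
contact_force: [-0.3, 0.4, 0.3]
grip_width: 48.9
```

```bash
python3 go.py 640.2 3.5 51 101; python3 - <<'E'
from h import *
o=bot.get_obs();c=bot.capture("wrist"); cv2.imwrite("pics/d3.png",c["color"][:,:,::-1])
E
```

```text
t 15.42 tcp [638.6   4.1 117.5] yaw 101.0 w 48.9 F [-0.3  0.4  0.3] | shift [-1.   1.8 66.5] turn -0.0 rows 1.6 0.0
```

View pics/d3.png

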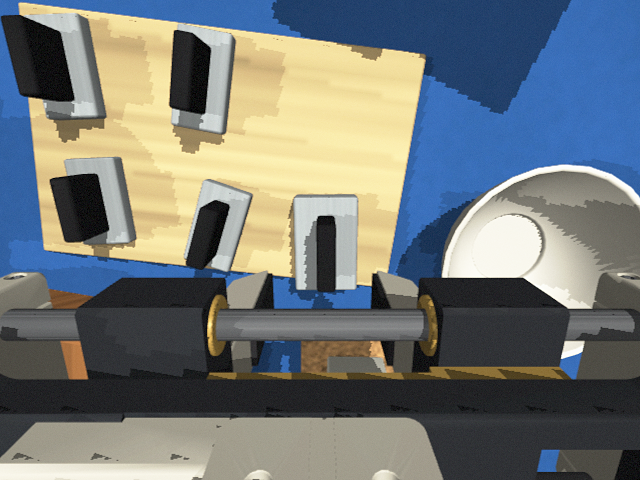

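```bash
python3 - <<'E'
from h import *
c=bot.capture("top")
for u,v in [(282,170),(342,170),(312,143),(312,203)]: print(px2w(c,u,v,55).round())
E
python3 go.py 640.2 3.5 51 101
```

```text
[779.  88.  55.]
[778. -40.  55.]
[838.  24.  55.]
[708.  24.  55.]
t 15.52 tcp [640.    3.5 121.4] yaw 100.94 w 48.4 F [ 0.3 -0.3  0.6] | shift [ 0.   0.1 70.4] turn -0.06 rows 1.7 0.0
```

Emit:
{"method": "play_rows", "body": {"moves": [120, 0, 0, 25, 0, 120, 0, 0, 50, 0, 120, 0, 0, 65, 0, 120, 0, 0, 70, 0, 120, 0, 0, 70, 0, 120, 0, 0, 70, 0, 255, 0, 0, 70, 0, 255, 0, 0, 70, 0]}}

```text
time: 16.18
tool_pos: [640.0, 4.1, 51.7]
tcp_rot: [3.139, 0.001, 1.762]
contact_force: [-1.1, 0.3, -0.1]
grip_width: 39.6
```

Emit:
{"method": "play_rows", "body": {"moves": [255, 0, 0, 0, 0, 255, 0, 0, 0, 0, 255, 0, 0, 0, 0, 255, 0, 0, 0, 0, 255, 0, 0, 0, 0, 255, 0, 0, 0, 0, 255, 0, 0, 0, 0]}}

```text
time: 16.77
tool_pos: [639.3, 4.4, 50.0]
tcp_rot: [3.141, 0.0, 1.763]
contact_force: [1.4, 0.4, 1.0]
grip_width: 11.5
```

Gripped at 12 mm. Lift.

Emit:
{"method": "play_rows", "body": {"moves": [255, 0, 0, -10, 0, 255, 0, 0, -40, 0, 255, 0, 0, -80, 0, 255, 0, 0, -120, 0, 255, 0, 0, -150, 0, 255, 0, 0, -165, 0, 255, 0, 0, -165, 0]}}

```text
time: 17.35
tool_pos: [640.3, 4.2, 219.7]
tcp_rot: [3.135, 0.002, 1.763]
contact_force: [0.3, 0.2, -3.2]
grip_width: 12.0
```

```bash
python3 go.py 431 358 215 75
```

```text
t 17.35 tcp [640.3   4.2 219.7] yaw 100.99 w 12.0 F [ 0.3  0.2 -3.2] | shift [ 387.2 -138.1    2.8] turn 25.99 rows 9.9 3.6
```

Emit:
{"method": "play_rows", "body": {"moves": [255, 15, -5, 0, 3, 255, 45, -16, 0, 6, 255, 80, -28, 0, 9, 255, 115, -41, 0, 12, 255, 150, -53, 0, 15, 255, 185, -66, 0, 18, 255, 220, -78, 0, 21, 255, 255, -91, 0, 26]}}

```text
time: 18.02
tool_pos: [498.9, 238.2, 212.9]
tcp_rot: [-3.138, 0.002, 1.306]
contact_force: [-0.1, -0.1, -3.2]
grip_width: 11.7
```

Emit:
{"method": "play_rows", "body": {"moves": [255, 32, 0, 0, 0, 255, 62, 0, 0, 0, 255, 90, 0, 0, 0, 255, 115, 0, 0, 0, 255, 130, 0, 0, 0, 255, 139, 0, 0, 0, 255, 139, 0, 0, 0]}}

```text
time: 18.6
tool_pos: [536.3, 372.6, 212.5]
tcp_rot: [-3.139, 0.002, 1.31]
contact_force: [0.1, -0.5, -2.8]
grip_width: 11.8
```

```bash
python3 go.py 431 358 215 75; python3 - <<'E'
from h import *
o=bot.get_obs();c=bot.capture("wrist"); cv2.imwrite("pics/d4.png",c["color"][:,:,::-1])
for A,B in [(86,-86),(86,86)]:
    print(w2px(c,(431+A*.259+B*.966,358+A*.966-B*.259,127),o))
E
```

```text
t 18.6 tcp [536.3 372.6 212.5] yaw 75.08 w 11.8 F [ 0.1 -0.5 -2.8] | shift [-41.3 -98.   -2.2] turn 0.08 rows 2.6 0.0
[ 36.3295166  181.96283416]
[305.19562703 182.70741156]
```

View pics/d4.png

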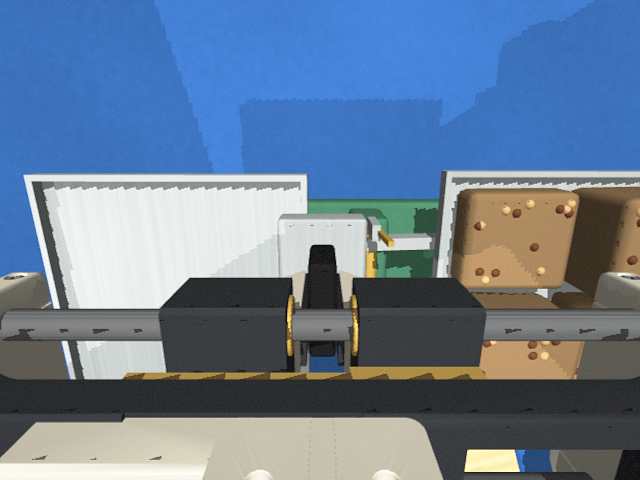

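Emit:
{"method": "play_rows", "body": {"moves": [255, -10, -25, 0, 0, 255, -25, -60, 0, 0, 255, -38, -90, 0, 0, 255, -41.3, -98, 0, 0, 255, -41.3, -98, 0, 0, 255, -41.3, -98, 0, 0]}}

```text
time: 19.15
tool_pos: [432.2, 356.4, 215.4]
tcp_rot: [3.14, -0.001, 1.308]
contact_force: [0.2, 0.4, -3.2]
grip_width: 11.5
```

```bash
python3 go.py 431 358 162 75; python3 - <<'E'
from h import *
o=bot.get_obs();c=bot.capture("wrist"); cv2.imwrite("pics/d5.png",c["color"][:,:,::-1])
E
```

```text
t 19.15 tcp [432.2 356.4 215.4] yaw 74.96 w 11.5 F [ 0.2  0.4 -3.2] | shift [ 1.2 -1.6 53.4] turn -0.04 rows 1.3 0.0
```

View pics/d5.png

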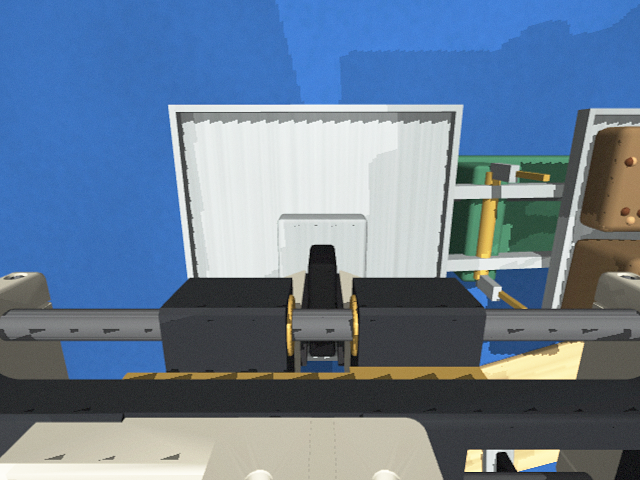

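Emit:
{"method": "play_rows", "body": {"moves": [255, 0, -1, 20, 0, 255, 0, -1, 38, 0, 255, 0, -1, 48, 0, 255, 0, -1, 51, 0, 255, 0, -1, 52, 0, 255, 0, -1, 53, 0, 255, 0, -1, 53, 0]}}

```text
time: 19.78
tool_pos: [431.4, 357.6, 162.4]
tcp_rot: [3.141, -0.001, 1.309]
contact_force: [-0.2, -0.7, -2.7]
grip_width: 11.8
```

Emit:
{"method": "play_rows", "body": {"moves": [255, 0, 0, 0.5, 0, 255, 0, 0, 1, 0, 255, 0, 0, 1, 0, 255, 0, 0, 1, 0]}}

```text
time: 20.12
tool_pos: [430.8, 357.4, 161.1]
tcp_rot: [3.141, -0.0, 1.309]
contact_force: [0.1, -0.3, -2.7]
grip_width: 11.4
```

Emit:
{"method": "play_rows", "body": {"moves": [255, 0, 0, 0.7, 0, 255, 0, 0, 0.7, 0, 255, 0, 0, 0.7, 0]}}

```text
time: 20.37
tool_pos: [430.9, 357.5, 160.9]
tcp_rot: [3.141, -0.001, 1.309]
contact_force: [-2.3, -1.2, 4.9]
grip_width: 11.6
```

Emit:
{"method": "play_rows", "body": {"moves": [150, 0, 0, 0, 0, 150, 0, 0, 0, 0, 150, 0, 0, 0, 0, 150, 0, 0, 0, 0, 150, 0, 0, -5, 0, 150, 0, 0, -25, 0, 150, 0, 0, -60, 0, 150, 0, 0, -65, 0]}}

```text
time: 21.03
tool_pos: [432.7, 358.6, 230.5]
tcp_rot: [3.136, -0.006, 1.309]
contact_force: [0.1, 0.8, 0.5]
grip_width: 37.8
```

```bash
python3 - <<'E'
from h import *
o=bot.get_obs();c=bot.capture("wrist"); cv2.imwrite("pics/d6.png",c["color"][:,:,::-1])
E
python3 go.py 562.7 0.3 230 80.5
```

```text
t 21.08 tcp [432.5 358.5 229.5] yaw 74.99 w 37.5 F [0.3 0.  0.9] | shift [-312.2  218.6   -1.1] turn -5.51 rows 9.1 0.8
```

View pics/d6.png

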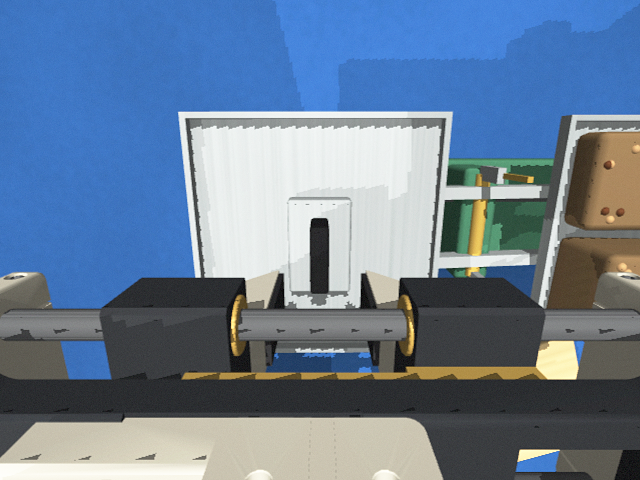

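Emit:
{"method": "play_rows", "body": {"moves": [150, -20, 14, 0, -1, 150, -52, 36, 0, -2, 150, -86, 60, 0, -3, 150, -120, 84, 0, -4, 150, -154, 108, 0, -5, 150, -188, 132, 0, -5.5, 150, -222, 155, 0, -5.5, 150, -250, 175, 0, -5.5]}}

```text
time: 21.75
tool_pos: [535.2, 67.8, 224.5]
tcp_rot: [-3.141, 0.001, 1.404]
contact_force: [1.2, 0.4, 0.9]
grip_width: 37.7
```

```bash
python3 go.py 562.7 0.3 120 80.5;python3 - <<'E'
from h import *
o=bot.get_obs();c=bot.capture("wrist"); cv2.imwrite("pics/d7.png",c["color"][:,:,::-1])
for p in [(562.7,.3),(542.8,93),(481.8,2.4),(458.5,84)]: print(w2px(c,(*p,50),o).round())
E
```

```text
t 21.75 tcp [535.2  67.8 224.5] yaw 80.44 w 37.7 F [1.2 0.4 0.9] | shift [-62.   38.4 104.5] turn -0.06 rows 3.1 0.0
[363. 283.]
[327. 192.]
[280. 293.]
[238. 217.]
```

View pics/d7.png

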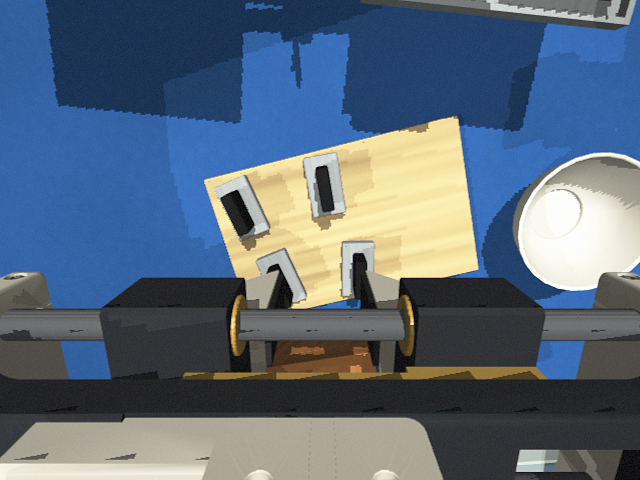

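Emit:
{"method": "play_rows", "body": {"moves": [150, -30, 18, 25, 0, 150, -55, 33, 60, 0, 150, -62, 38.4, 95, 0, 150, -62, 38.4, 104, 0, 150, -62, 38.4, 104, 0, 150, -62, 38.4, 104, 0]}}

```text
time: 22.3
tool_pos: [562.4, 3.8, 121.3]
tcp_rot: [-3.141, -0.0, 1.405]
contact_force: [0.1, -0.2, 1.4]
grip_width: 37.4
```

```bash
python3 go.py 562.7 0.3 48 80.5;python3 - <<'E'
from h import *
o=bot.get_obs();c=bot.capture("wrist"); cv2.imwrite("pics/d8.png",c["color"][:,:,::-1])
print(w2px(c,(562.7,.3,50),o).round(), w2px(c,(562.7+20*.165,.3+20*.986,50),o).round())
E
```

```text
t 22.3 tcp [562.4   3.8 121.3] yaw 80.5 w 37.4 F [ 0.1 -0.2  1.4] | shift [-3.4  0.9 73.3] turn 0.0 rows 1.8 0.0
[325. 262.] [325. 231.]
```

View pics/d8.png

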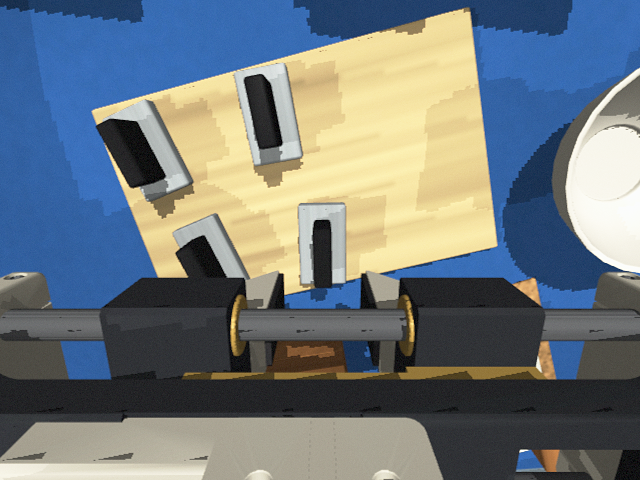

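Emit:
{"method": "play_rows", "body": {"moves": [150, 0, 0, 25, 0, 150, 0, 0, 50, 0, 150, 0, 0, 66, 0, 150, 0, 0, 72, 0, 150, 0, 0, 72, 0, 255, 0, 0, 72, 0, 255, 0, 0, 72, 0, 255, 0, 0, 72, 0]}}

```text
time: 23.02
tool_pos: [563.7, 3.1, 50.8]
tcp_rot: [3.139, -0.0, 1.405]
contact_force: [-0.2, -0.1, 0.0]
grip_width: 22.6
```

Emit:
{"method": "play_rows", "body": {"moves": [255, 0, 0, 0, 0, 255, 0, 0, 0, 0, 255, 0, 0, 0, 0, 255, 0, 0, 0, 0, 255, 0, 0, 0, 0]}}

```text
time: 23.43
tool_pos: [563.1, 3.0, 50.0]
tcp_rot: [3.14, -0.0, 1.405]
contact_force: [-1.1, 1.0, 5.6]
grip_width: 11.6
```

Emit:
{"method": "play_rows", "body": {"moves": [255, 0, 0, -10, 0, 255, 0, 0, -40, 0, 255, 0, 0, -80, 0, 255, 0, 0, -120, 0, 255, 0, 0, -150, 0, 255, 0, 0, -165, 0, 255, 0, 0, -165, 0]}}

```text
time: 24.02
tool_pos: [564.3, 2.8, 218.8]
tcp_rot: [3.133, -0.0, 1.405]
contact_force: [0.6, 0.5, -2.7]
grip_width: 11.8
```

```bash
python3 go.py 492.5 378.8 215 75;  python3 - <<'E'
from h import *
c=bot.capture("wrist"); cv2.imwrite("pics/d9.png",c["color"][:,:,::-1])
E
```

```text
t 24.02 tcp [564.3   2.8 218.8] yaw 80.48 w 11.8 F [ 0.6  0.5 -2.7] | shift [ 358.9 -133.     2.8] turn 5.48 rows 9.2 0.8
```

View pics/d9.png

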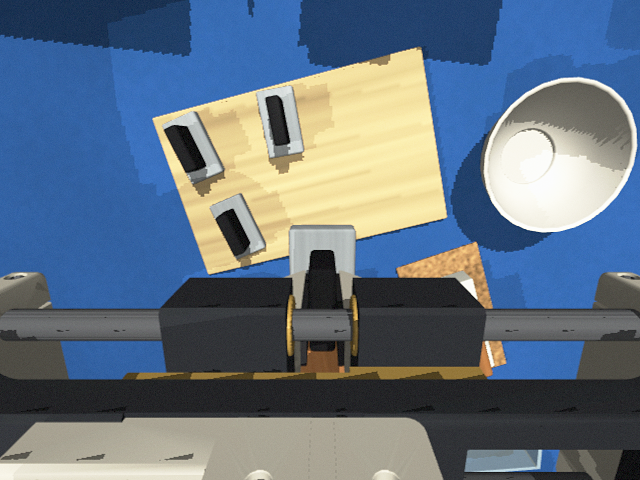

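Emit:
{"method": "play_rows", "body": {"moves": [255, 15, -5, 0, 1, 255, 45, -16, 0, 2, 255, 80, -29, 0, 3, 255, 115, -42, 0, 4, 255, 150, -55, 0, 5, 255, 185, -68, 0, 5.5, 255, 220, -81, 0, 5.5, 255, 255, -94, 0, 5.5]}}

```text
time: 24.73
tool_pos: [510.4, 271.3, 211.7]
tcp_rot: [-3.138, 0.003, 1.309]
contact_force: [0.2, 0.6, -1.4]
grip_width: 11.6
```

```bash
python3 go.py 492.5 378.8 215 75
```

```text
t 24.73 tcp [510.4 271.3 211.7] yaw 74.97 w 11.6 F [ 0.2  0.6 -1.4] | shift [ 99.1 -45.2  -3.5] turn -0.03 rows 2.6 0.0
```

Emit:
{"method": "play_rows", "body": {"moves": [255, 30, -14, -3, 0, 255, 65, -30, -3, 0, 255, 90, -41, -3, 0, 255, 99, -45, -3, 0, 255, 99, -45, -3, 0, 255, 99, -45, -3, 0]}}

```text
time: 25.23
tool_pos: [493.7, 376.6, 215.2]
tcp_rot: [-3.14, 0.003, 1.31]
contact_force: [-0.2, -0.9, -1.7]
grip_width: 12.2
```

```bash
python3 go.py 492.5 378.8 161 75;  python3 - <<'E'
from h import *
c=bot.capture("wrist"); cv2.imwrite("pics/e1.png",c["color"][:,:,::-1])
E
```

```text
t 25.23 tcp [493.7 376.6 215.2] yaw 75.04 w 12.2 F [-0.2 -0.9 -1.7] | shift [ 2.  -1.6 54.2] turn 0.04 rows 1.3 0.0
```

View pics/e1.png

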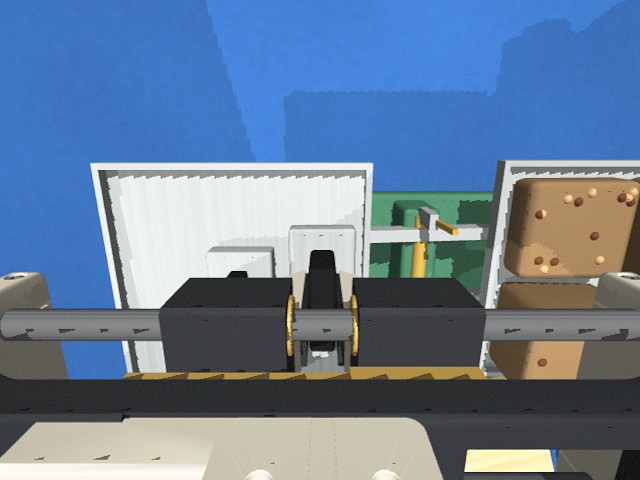

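Emit:
{"method": "play_rows", "body": {"moves": [255, 1, -1, 20, 0, 255, 1, -1, 38, 0, 255, 1, -1, 48, 0, 255, 1, -1, 51, 0, 255, 1, -1, 52, 0, 255, 1, -1, 53, 0, 255, 1, -1, 54, 0, 255, 1, -1, 54, 0]}}

```text
time: 25.95
tool_pos: [494.0, 378.6, 163.8]
tcp_rot: [3.141, -0.001, 1.309]
contact_force: [-0.4, -0.4, -1.0]
grip_width: 11.7
```

Emit:
{"method": "play_rows", "body": {"moves": [255, 0, 0, 0.5, 0, 255, 0, 0, 1, 0, 255, 0, 0, 1, 0, 255, 0, 0, 1, 0]}}

```text
time: 26.28
tool_pos: [493.6, 378.7, 162.2]
tcp_rot: [3.141, -0.0, 1.309]
contact_force: [-0.3, -0.7, -1.6]
grip_width: 11.8
```

Emit:
{"method": "play_rows", "body": {"moves": [255, 0, 0, 0.8, 0, 255, 0, 0, 1.5, 0, 255, 0, 0, 1.5, 0, 255, 0, 0, 1.5, 0]}}

```text
time: 26.62
tool_pos: [493.6, 378.7, 160.9]
tcp_rot: [3.141, -0.0, 1.309]
contact_force: [-0.7, 0.1, 2.5]
grip_width: 11.7
```

Emit:
{"method": "play_rows", "body": {"moves": [165, 0, 0, 0, 0, 165, 0, 0, 0, 0, 165, 0, 0, 0, 0, 165, 0, 0, 0, 0, 165, 0, 0, -5, 0, 165, 0, 0, -25, 0, 165, 0, 0, -60, 0, 165, 0, 0, -70, 0]}}

```text
time: 27.28
tool_pos: [495.0, 379.5, 235.7]
tcp_rot: [3.137, -0.005, 1.309]
contact_force: [0.9, 1.0, 1.3]
grip_width: 32.3
```

```bash
python3 - <<'E'
from h import *
o=bot.get_obs();c=bot.capture("wrist"); cv2.imwrite("pics/e2.png",c["color"][:,:,::-1])
E
python3 go.py 542.8 93 230 90.5
```

```text
t 27.33 tcp [495.4 379.7 236.4] yaw 74.99 w 32.3 F [0.5 1.2 1. ] | shift [-264.7  120.     5.4] turn -15.51 rows 7.0 2.2
```

View pics/e2.png

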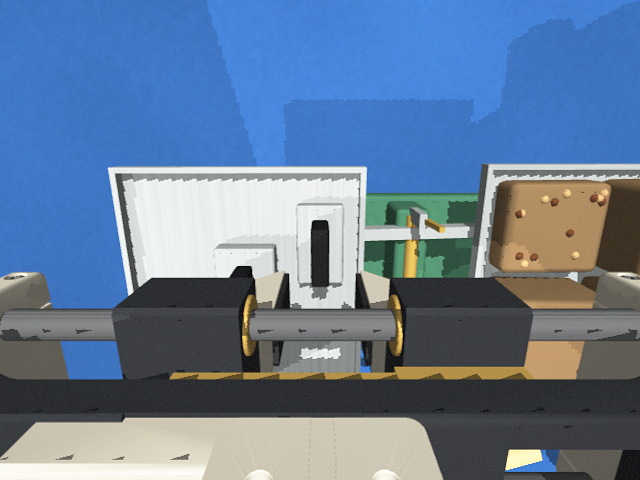

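Two weights on the pan, well placed. Next weight B.

Emit:
{"method": "play_rows", "body": {"moves": [150, -20, 9, 0, -2, 150, -55, 25, 0, -5, 150, -92, 42, 0, -8, 150, -130, 59, 0, -11, 150, -168, 76, 0, -14, 150, -205, 93, 0, -15.5, 150, -240, 109, 0, -15.5, 150, -264, 119, 0, -15.5]}}

```text
time: 28.0
tool_pos: [540.2, 89.4, 230.1]
tcp_rot: [-3.141, 0.001, 1.578]
contact_force: [-0.7, 0.5, -1.0]
grip_width: 37.9
```

```bash
python3 go.py 542.8 93 120 90.5;python3 - <<'E'
from h import *
o=bot.get_obs();c=bot.capture("wrist"); cv2.imwrite("pics/e3.png",c["color"][:,:,::-1])
for p in [(542.8,93),(481.8,2.4),(458.5,84)]: print(w2px(c,(*p,50),o).round())
E
```

```text
t 28.0 tcp [540.2  89.4 230.1] yaw 90.39 w 37.9 F [-0.7  0.5 -1. ] | shift [  3.6   2.6 110.1] turn -0.11 rows 2.6 0.0
[326. 215.]
[264. 303.]
[236. 224.]
```

View pics/e3.png

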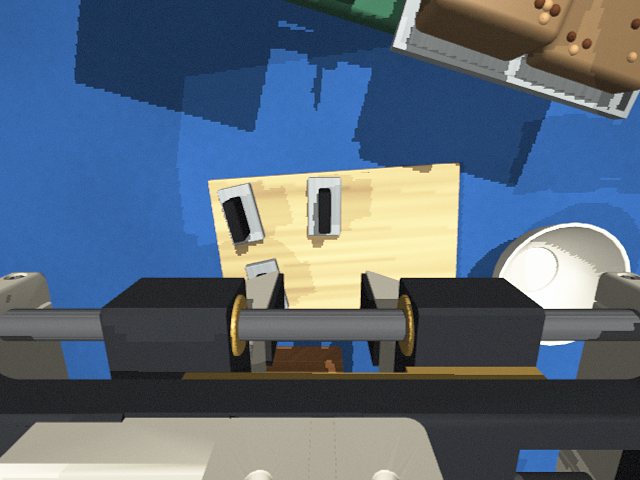

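Emit:
{"method": "play_rows", "body": {"moves": [150, 2, 1, 35, 0, 150, 2, 1, 75, 0, 150, 2, 1, 105, 0, 150, 2, 1, 120, 0, 150, 2, 1, 120, 0, 150, 2, 1, 120, 0]}}

```text
time: 28.55
tool_pos: [540.7, 95.0, 110.0]
tcp_rot: [-3.14, 0.0, 1.579]
contact_force: [0.1, -0.5, 0.6]
grip_width: 38.2
```

```bash
python3 go.py 542.8 93 50 90.5;python3 - <<'E'
from h import *
o=bot.get_obs();c=bot.capture("wrist"); cv2.imwrite("pics/e4.png",c["color"][:,:,::-1])
E
```

```text
t 28.55 tcp [540.7  95.  110. ] yaw 90.49 w 38.2 F [ 0.1 -0.5  0.6] | shift [-2.   2.2 60. ] turn -0.01 rows 1.4 0.0
```

View pics/e4.png

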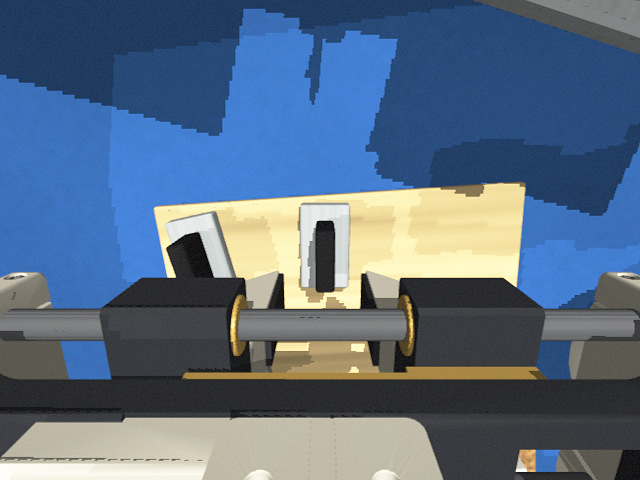

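Emit:
{"method": "play_rows", "body": {"moves": [150, -2, 1.5, 25, 0, 150, -2, 1.5, 45, 0, 150, -2, 1.5, 57, 0, 150, -2, 1.5, 61, 0, 150, -2, 1.5, 61, 0, 255, -2, 1.5, 61, 0, 255, -2, 1.5, 61, 0, 255, -2, 1.5, 61, 0]}}

```text
time: 29.27
tool_pos: [543.4, 92.9, 50.9]
tcp_rot: [3.139, 0.0, 1.579]
contact_force: [-0.9, 0.1, 0.3]
grip_width: 22.3
```

Emit:
{"method": "play_rows", "body": {"moves": [255, 0, 0, 0, 0, 255, 0, 0, 0, 0, 255, 0, 0, 0, 0, 255, 0, 0, 0, 0, 255, 0, 0, 0, 0]}}

```text
time: 29.68
tool_pos: [542.9, 92.8, 50.3]
tcp_rot: [3.141, 0.0, 1.579]
contact_force: [-1.5, -0.8, 5.7]
grip_width: 11.7
```

Emit:
{"method": "play_rows", "body": {"moves": [255, 0, 0, -10, 0, 255, 0, 0, -40, 0, 255, 0, 0, -80, 0, 255, 0, 0, -120, 0, 255, 0, 0, -150, 0, 255, 0, 0, -165, 0, 255, 0, 0, -165, 0]}}

```text
time: 30.27
tool_pos: [544.3, 92.9, 219.1]
tcp_rot: [3.134, -0.0, 1.579]
contact_force: [0.6, 0.4, -1.7]
grip_width: 11.7
```

```bash
python3 go.py 473.9 309.2 215 75
```

```text
t 30.27 tcp [544.3  92.9 219.1] yaw 90.49 w 11.7 F [ 0.6  0.4 -1.7] | shift [216.9 -68.6   3.6] turn 15.49 rows 5.5 2.2
```

Emit:
{"method": "play_rows", "body": {"moves": [255, 20, -6, 0, 3, 255, 55, -17, 0, 6, 255, 95, -30, 0, 9, 255, 135, -43, 0, 12, 255, 175, -56, 0, 15.5, 255, 205, -65, 0, 15.5, 255, 217, -68.6, 0, 15.5, 255, 217, -68.6, 0, 15.5]}}

```text
time: 30.93
tool_pos: [470.2, 311.5, 212.9]
tcp_rot: [-3.139, 0.001, 1.313]
contact_force: [-0.3, -0.3, -0.5]
grip_width: 12.0
```

```bash
python3 go.py 473.9 309.2 161 75;  python3 - <<'E'
from h import *
c=bot.capture("wrist"); cv2.imwrite("pics/e5.png",c["color"][:,:,::-1])
E
python3 go.py 473.9 309.2 161 75
```

```text
t 30.93 tcp [470.2 311.5 212.9] yaw 75.23 w 12.0 F [-0.3 -0.3 -0.5] | shift [-1.2  4.3 51.9] turn 0.23 rows 1.2 0.0
t 30.98 tcp [471.1 309.8 213.1] yaw 75.16 w 11.6 F [ 0.6 -0.4 -1.8] | shift [ 0.3  3.  52.1] turn 0.16 rows 1.3 0.0
```

View pics/e5.png

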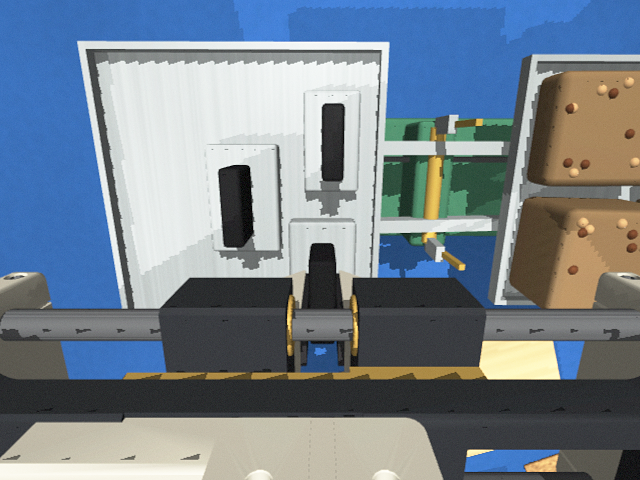

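Emit:
{"method": "play_rows", "body": {"moves": [255, 0, 2, 20, 0, 255, 0, 2, 38, 0, 255, 0, 2, 46, 0, 255, 0, 2, 49, 0, 255, 0, 2, 50, 0, 255, 0, 2, 51, 0, 255, 0, 2, 52, 0, 255, 0, 2, 52, 0]}}

```text
time: 31.65
tool_pos: [474.5, 308.6, 163.2]
tcp_rot: [3.141, -0.001, 1.309]
contact_force: [-0.3, -0.0, -1.0]
grip_width: 11.7
```

Emit:
{"method": "play_rows", "body": {"moves": [255, 0, 0, 0.8, 0, 255, 0, 0, 1.5, 0, 255, 0, 0, 1.5, 0, 255, 0, 0, 1.5, 0]}}

```text
time: 31.98
tool_pos: [474.2, 308.8, 161.2]
tcp_rot: [3.141, -0.0, 1.309]
contact_force: [0.1, -0.1, -0.6]
grip_width: 11.7
```

Emit:
{"method": "play_rows", "body": {"moves": [255, 0, 0, 0.6, 0, 255, 0, 0, 0.6, 0, 255, 0, 0, 0.6, 0]}}

```text
time: 32.23
tool_pos: [474.1, 308.8, 160.8]
tcp_rot: [3.141, -0.0, 1.309]
contact_force: [-0.1, -0.2, 1.4]
grip_width: 11.9
```

Emit:
{"method": "play_rows", "body": {"moves": [165, 0, 0, 0, 0, 165, 0, 0, 0, 0, 165, 0, 0, 0, 0, 165, 0, 0, 0, 0, 165, 0, 0, -5, 0, 165, 0, 0, -25, 0, 165, 0, 0, -60, 0, 165, 0, 0, -70, 0]}}

```text
time: 32.9
tool_pos: [475.6, 309.4, 235.2]
tcp_rot: [3.137, -0.004, 1.309]
contact_force: [1.2, 0.1, 0.3]
grip_width: 32.4
```

```bash
python3 - <<'E'
from h import *
o=bot.get_obs();c=bot.capture("wrist"); cv2.imwrite("pics/e6.png",c["color"][:,:,::-1])
E
python3 go.py 481.8 2.4 230 102.7
```

```text
t 32.95 tcp [476.  309.6 235.8] yaw 74.99 w 32.6 F [ 0.3 -0.   0.8] | shift [-295.3   85.1    4.7] turn -27.71 rows 7.4 3.9
```

View pics/e6.png

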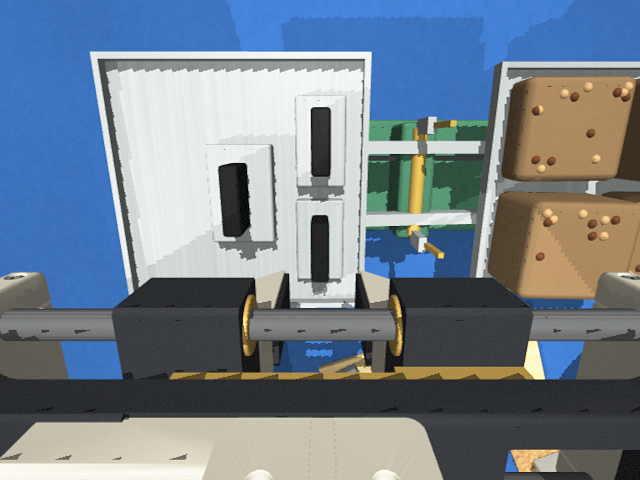

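```bash
python3 go.py 458.5 84 230 102.5
```

```text
t 32.95 tcp [476.  309.6 235.8] yaw 74.99 w 32.6 F [ 0.3 -0.   0.8] | shift [-222.5   41.5    4.8] turn -27.51 rows 5.4 3.8
```

Emit:
{"method": "play_rows", "body": {"moves": [150, -20, 4, 0, -4, 150, -55, 10, 0, -8, 150, -95, 18, 0, -12, 150, -135, 25, 0, -16, 150, -175, 33, 0, -20, 150, -210, 39, 0, -24, 150, -222, 41.5, 0, -27.5, 150, -222, 41.5, 0, -27.5]}}

```text
time: 33.62
tool_pos: [456.3, 80.8, 230.2]
tcp_rot: [-3.141, 0.001, 1.787]
contact_force: [0.7, 0.5, 0.1]
grip_width: 38.1
```

```bash
python3 - <<'E'
from h import *
o=bot.get_obs();c=bot.capture("wrist"); cv2.imwrite("pics/e7.png",c["color"][:,:,::-1])
for p in [(481.8,2.4),(458.5,84)]: print(w2px(c,(*p,50),o).round())
E
python3 go.py 458.5 84 120 102.5
```

```text
[331. 299.]
[327. 217.]
t 33.67 tcp [456.5  82.4 230.3] yaw 102.27 w 37.9 F [0.2 0.2 0.6] | shift [  1.2   2.3 110.3] turn -0.23 rows 2.6 0.0
```

View pics/e7.png

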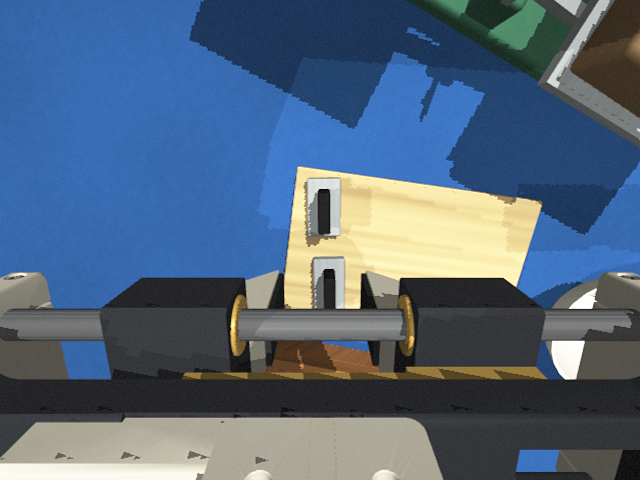

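Emit:
{"method": "play_rows", "body": {"moves": [150, 1, 1.5, 35, 0, 150, 1, 1.5, 75, 0, 150, 1, 1.5, 105, 0, 150, 1, 1.5, 120, 0, 150, 1, 1.5, 120, 0, 150, 1, 1.5, 120, 0]}}

```text
time: 34.17
tool_pos: [457.7, 85.8, 110.1]
tcp_rot: [-3.14, -0.0, 1.789]
contact_force: [0.1, 0.9, 0.1]
grip_width: 37.8
```

```bash
python3 - <<'E'
from h import *
o=bot.get_obs();c=bot.capture("wrist"); cv2.imwrite("pics/e8.png",c["color"][:,:,::-1])
E
python3 go.py 458.5 84 50 102.5
```

```text
t 34.22 tcp [458.5  85.6 111. ] yaw 102.5 w 37.8 F [ 0.4 -0.3  0. ] | shift [-1.6 -0.4 61. ] turn -0.0 rows 1.5 0.0
```

View pics/e8.png

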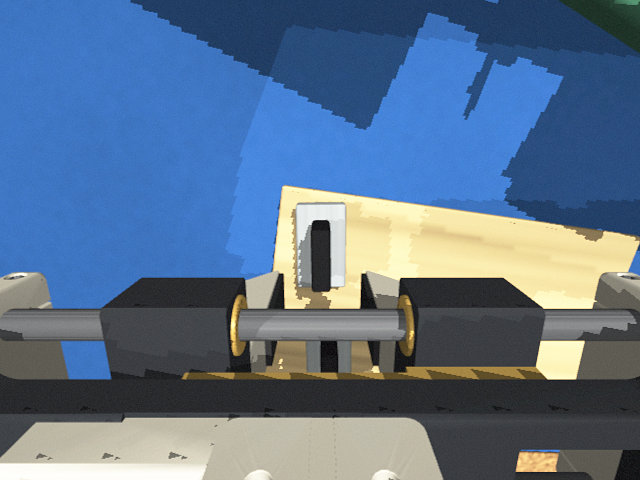

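Emit:
{"method": "play_rows", "body": {"moves": [150, -1.5, 0, 25, 0, 150, -1.5, 0, 45, 0, 150, -1.5, 0, 57, 0, 150, -1.5, 0, 61, 0, 150, -1.5, 0, 61, 0, 255, -1.5, 0, 61, 0, 255, -1.5, 0, 61, 0, 255, -1.5, 0, 61, 0]}}

```text
time: 34.88
tool_pos: [459.1, 83.4, 50.6]
tcp_rot: [3.139, 0.001, 1.789]
contact_force: [-0.2, 0.2, -0.5]
grip_width: 22.4
```

Emit:
{"method": "play_rows", "body": {"moves": [255, 0, 0, 0, 0, 255, 0, 0, 0, 0, 255, 0, 0, 0, 0, 255, 0, 0, 0, 0, 255, 0, 0, 0, 0]}}

```text
time: 35.3
tool_pos: [458.5, 83.4, 50.1]
tcp_rot: [3.141, 0.0, 1.789]
contact_force: [-1.8, -1.2, 6.7]
grip_width: 11.9
```

Emit:
{"method": "play_rows", "body": {"moves": [255, 0, 0, -10, 0, 255, 0, 0, -40, 0, 255, 0, 0, -80, 0, 255, 0, 0, -120, 0, 255, 0, 0, -150, 0, 255, 0, 0, -165, 0, 255, 0, 0, -165, 0]}}

```text
time: 35.88
tool_pos: [460.0, 83.4, 218.0]
tcp_rot: [3.134, 0.002, 1.789]
contact_force: [0.3, -0.0, -1.1]
grip_width: 11.8
```

```bash
python3 go.py 369.5 337.2 215 75; python3 go.py 388.1 406.8 215 75
```

```text
t 35.88 tcp [460.   83.4 218. ] yaw 102.48 w 11.8 F [ 0.3 -0.  -1.1] | shift [267.4 -33.5   2.3] turn 27.48 rows 6.5 3.8
t 35.88 tcp [460.   83.4 218. ] yaw 102.48 w 11.8 F [ 0.3 -0.  -1.1] | shift [ 3.313e+02 -3.000e-01  2.500e+00] turn 27.48 rows 7.9 3.8
```

Emit:
{"method": "play_rows", "body": {"moves": [255, 20, 0, 0, 4, 255, 55, 0, 0, 8, 255, 95, 0, 0, 12, 255, 135, 0, 0, 16, 255, 175, 0, 0, 20, 255, 215, 0, 0, 24, 255, 255, 0, 0, 27.5, 255, 290, 0, 0, 27.5]}}

```text
time: 36.55
tool_pos: [393.9, 368.3, 212.3]
tcp_rot: [-3.139, 0.002, 1.306]
contact_force: [1.3, -0.8, -1.3]
grip_width: 12.0
```

```bash
python3 go.py 388.1 406.8 215 75
```

```text
t 36.55 tcp [393.9 368.3 212.3] yaw 74.83 w 12.0 F [ 1.3 -0.8 -1.3] | shift [ 35.6 -15.6  -2.7] turn -0.17 rows 0.9 0.0
```

Emit:
{"method": "play_rows", "body": {"moves": [255, 15, -7, -2, 0, 255, 28, -12, -2, 0, 255, 36, -15.6, -2, 0, 255, 36, -15.6, -2, 0, 255, 36, -15.6, -2, 0, 255, 36, -15.6, -2, 0]}}

```text
time: 37.05
tool_pos: [390.2, 404.1, 216.0]
tcp_rot: [-3.141, 0.001, 1.307]
contact_force: [0.8, 0.5, -1.5]
grip_width: 11.5
```

```bash
python3 - <<'E'
from h import *
o=bot.get_obs();c=bot.capture("wrist"); cv2.imwrite("pics/e9.png",c["color"][:,:,::-1])
E
python3 go.py 388.1 406.8 161 75
```

```text
t 37.1 tcp [390.3 404.1 216.3] yaw 74.9 w 11.7 F [-0.3 -0.1 -1.4] | shift [ 2.1 -2.8 55.3] turn -0.1 rows 1.3 0.0
```

View pics/e9.png

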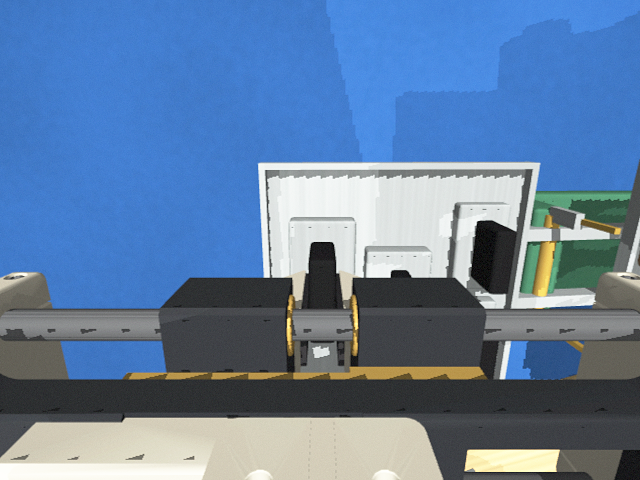

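Emit:
{"method": "play_rows", "body": {"moves": [255, 1.5, -2, 20, 0, 255, 1.5, -2, 38, 0, 255, 1.5, -2, 48, 0, 255, 1.5, -2, 51, 0, 255, 1.5, -2, 52, 0, 255, 1.5, -2, 53, 0, 255, 1.5, -2, 54, 0, 255, 1.5, -2, 54, 0]}}

```text
time: 37.77
tool_pos: [388.6, 407.4, 163.2]
tcp_rot: [3.141, -0.001, 1.309]
contact_force: [-0.6, 0.9, -1.0]
grip_width: 11.5
```

Emit:
{"method": "play_rows", "body": {"moves": [255, 0, 0, 0.8, 0, 255, 0, 0, 1.5, 0, 255, 0, 0, 1.5, 0, 255, 0, 0, 1.5, 0]}}

```text
time: 38.1
tool_pos: [388.3, 407.3, 161.0]
tcp_rot: [3.141, 0.0, 1.309]
contact_force: [0.4, 0.1, -2.2]
grip_width: 11.8
```

Emit:
{"method": "play_rows", "body": {"moves": [255, 0, 0, 0.6, 0, 255, 0, 0, 0.8, 0, 255, 0, 0, 0.8, 0]}}

```text
time: 38.35
tool_pos: [388.2, 407.3, 160.2]
tcp_rot: [-3.142, -0.0, 1.309]
contact_force: [-0.3, -0.0, 0.7]
grip_width: 11.5
```

Emit:
{"method": "play_rows", "body": {"moves": [165, 0, 0, 0, 0, 165, 0, 0, 0, 0, 165, 0, 0, 0, 0, 165, 0, 0, 0, 0, 165, 0, 0, -5, 0, 165, 0, 0, -25, 0, 165, 0, 0, -60, 0, 165, 0, 0, -70, 0]}}

```text
time: 39.02
tool_pos: [389.6, 408.4, 234.9]
tcp_rot: [3.138, -0.005, 1.309]
contact_force: [0.9, 0.3, 0.9]
grip_width: 32.3
```

```bash
python3 - <<'E'
from h import *
o=bot.get_obs();c=bot.capture("wrist"); cv2.imwrite("pics/f1.png",c["color"][:,:,::-1])
E
python3 go.py 481.8 2.4 230 102.7
```

```text
t 39.07 tcp [389.9 408.6 235.5] yaw 74.99 w 32.8 F [0.1 1.5 1.1] | shift [-368.6  193.9    3.9] turn -27.71 rows 10.0 3.9
```

View pics/f1.png

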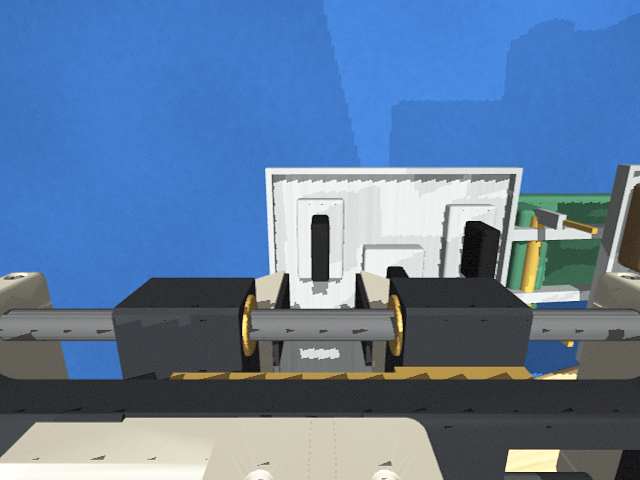

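Placed. On to weight C.

Emit:
{"method": "play_rows", "body": {"moves": [150, -20, 10, 0, -4, 150, -53, 28, 0, -8, 150, -88, 46, 0, -12, 150, -123, 64, 0, -16, 150, -158, 83, 0, -20, 150, -193, 101, 0, -24, 150, -228, 120, 0, -27.7, 150, -263, 138, 0, -27.7]}}

```text
time: 39.73
tool_pos: [453.3, 115.6, 229.9]
tcp_rot: [-3.141, 0.0, 1.796]
contact_force: [0.8, 0.8, 0.6]
grip_width: 37.8
```

```bash
python3 go.py 481.8 2.4 200 102.7
```

```text
t 39.73 tcp [453.3 115.6 229.9] yaw 102.9 w 37.8 F [0.8 0.8 0.6] | shift [-116.7    2.5   29.9] turn 0.2 rows 2.9 0.0
```

Emit:
{"method": "play_rows", "body": {"moves": [150, -35, 1, 10, 0, 150, -75, 2, 20, 0, 150, -108, 2.5, 30, 0, 150, -117, 2.5, 30, 0, 150, -117, 2.5, 30, 0, 150, -117, 2.5, 30, 0]}}

```text
time: 40.23
tool_pos: [481.4, 4.1, 200.0]
tcp_rot: [-3.141, -0.001, 1.791]
contact_force: [-0.2, -0.3, 0.4]
grip_width: 38.0
```

```bash
python3 - <<'E'
from h import *
o=bot.get_obs();c=bot.capture("wrist"); cv2.imwrite("pics/f2.png",c["color"][:,:,::-1])
for p in [(481.8,2.4)]: print(w2px(c,(*p,50),o).round())
E
python3 go.py 481.8 2.4 110 102.7
```

```text
[324. 229.]
t 40.28 tcp [481.4   4.8 200.3] yaw 102.69 w 38.0 F [0.7 0.2 0.1] | shift [-2.5 -0.1 90.3] turn -0.01 rows 2.2 0.0
```

View pics/f2.png

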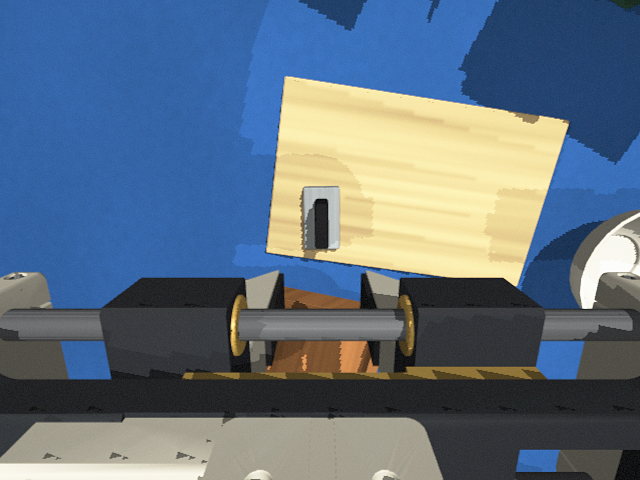

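Weight C is at (322,222), as predicted. Descend and grasp.

Emit:
{"method": "play_rows", "body": {"moves": [150, -1, 0, 35, 0, 150, -2, 0, 75, 0, 150, -2, 0, 110, 0, 150, -2, 0, 135, 0, 150, -2, 0, 148, 0, 150, -2, 0, 150, 0, 150, -2, 0, 150, 0, 150, -2, 0, 150, 0]}}

```text
time: 40.95
tool_pos: [482.7, 2.8, 51.3]
tcp_rot: [3.14, 0.001, 1.794]
contact_force: [0.6, 0.2, 0.4]
grip_width: 37.7
```

Emit:
{"method": "play_rows", "body": {"moves": [255, 0, 0, 0, 0, 255, 0, 0, 0, 0, 255, 0, 0, 0, 0, 255, 0, 0, 0, 0, 255, 0, 0, 0, 0, 255, 0, 0, 0, 0, 255, 0, 0, 0, 0, 255, 0, 0, 0, 0]}}

```text
time: 41.62
tool_pos: [482.1, 1.9, 50.6]
tcp_rot: [3.141, 0.0, 1.792]
contact_force: [-2.0, 0.8, 6.4]
grip_width: 11.7
```

Emit:
{"method": "play_rows", "body": {"moves": [255, 0, 0, -10, 0, 255, 0, 0, -40, 0, 255, 0, 0, -80, 0, 255, 0, 0, -120, 0, 255, 0, 0, -150, 0, 255, 0, 0, -165, 0, 255, 0, 0, -165, 0]}}

```text
time: 42.2
tool_pos: [483.7, 1.7, 219.3]
tcp_rot: [3.134, 0.003, 1.792]
contact_force: [1.0, 0.6, -1.7]
grip_width: 11.6
```

```bash
python3 go.py 369.5 337.2 215 75
```

```text
t 42.2 tcp [483.7   1.7 219.3] yaw 102.68 w 11.6 F [ 1.   0.6 -1.7] | shift [352.4 -37.7   3. ] turn 27.68 rows 8.5 3.9
```

Emit:
{"method": "play_rows", "body": {"moves": [255, 20, -2, 0, 4, 255, 55, -6, 0, 8, 255, 93, -10, 0, 12, 255, 131, -14, 0, 16, 255, 169, -18, 0, 20, 255, 207, -22, 0, 24, 255, 245, -26, 0, 27.7, 255, 280, -30, 0, 27.7]}}

```text
time: 42.87
tool_pos: [389.5, 270.0, 213.8]
tcp_rot: [-3.14, 0.002, 1.305]
contact_force: [1.3, -0.4, -1.7]
grip_width: 11.7
```

```bash
python3 go.py 369.5 337.2 215 75
```

```text
t 42.87 tcp [389.5 270.  213.8] yaw 74.79 w 11.7 F [ 1.3 -0.4 -1.7] | shift [ 59.6 -36.9  -1.3] turn -0.21 rows 1.7 0.0
```

Emit:
{"method": "play_rows", "body": {"moves": [255, 20, -12, -1, 0, 255, 45, -28, -1, 0, 255, 60, -37, -1, 0, 255, 60, -37, -1, 0, 255, 60, -37, -1, 0, 255, 60, -37, -1, 0]}}

```text
time: 43.37
tool_pos: [370.7, 335.3, 215.1]
tcp_rot: [-3.14, 0.002, 1.309]
contact_force: [1.0, 0.6, -1.6]
grip_width: 11.6
```

```bash
python3 - <<'E'
from h import *
o=bot.get_obs();c=bot.capture("wrist"); cv2.imwrite("pics/f3.png",c["color"][:,:,::-1])
E
python3 go.py 369.5 337.2 161 75
```

```text
t 43.42 tcp [371.  335.1 215.4] yaw 74.95 w 11.7 F [-0.7 -0.1 -1.7] | shift [ 1.8 -1.9 54.4] turn -0.05 rows 1.3 0.0
```

View pics/f3.png

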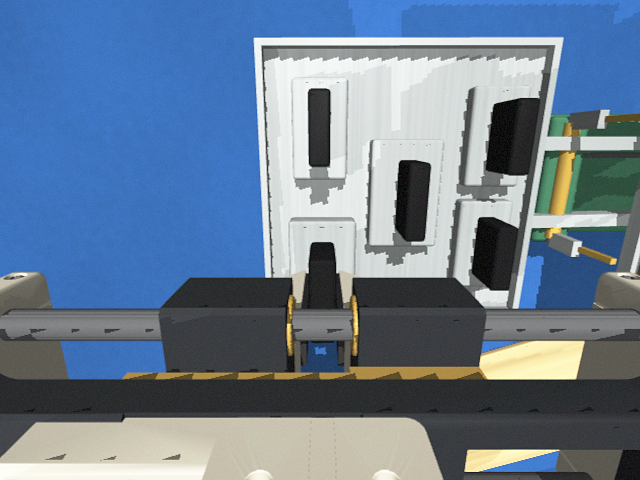

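Emit:
{"method": "play_rows", "body": {"moves": [255, 1, -1.5, 20, 0, 255, 1, -1.5, 38, 0, 255, 1, -1.5, 48, 0, 255, 1, -1.5, 51, 0, 255, 1, -1.5, 53, 0, 255, 1, -1.5, 55, 0, 255, 1, -1.5, 57, 0, 255, 1, -1.5, 58, 0]}}

```text
time: 44.08
tool_pos: [370.2, 337.4, 158.6]
tcp_rot: [3.141, -0.001, 1.308]
contact_force: [0.0, -0.4, -2.2]
grip_width: 11.6
```

Emit:
{"method": "play_rows", "body": {"moves": [255, 0, 0, 1, 0, 255, 0, 0, 2, 0, 255, 0, 0, 3, 0, 255, 0, 0, 4, 0, 255, 0, 0, 5, 0, 255, 0, 0, 5, 0, 255, 0, 0, 5, 0]}}

```text
time: 44.67
tool_pos: [369.8, 337.5, 153.1]
tcp_rot: [-3.141, 0.0, 1.309]
contact_force: [0.1, -0.2, -0.5]
grip_width: 11.9
```

Emit:
{"method": "play_rows", "body": {"moves": [255, 0, 0, 1, 0, 255, 0, 0, 2, 0, 255, 0, 0, 3, 0, 255, 0, 0, 4, 0, 255, 0, 0, 4, 0, 255, 0, 0, 4, 0]}}

```text
time: 45.17
tool_pos: [369.8, 337.4, 149.1]
tcp_rot: [-3.141, 0.0, 1.309]
contact_force: [-0.7, -0.1, -0.5]
grip_width: 12.2
```

Emit:
{"method": "play_rows", "body": {"moves": [255, 0, 0, 1, 0, 255, 0, 0, 2, 0, 255, 0, 0, 2, 0, 255, 0, 0, 2, 0]}}

```text
time: 45.5
tool_pos: [369.9, 337.4, 147.1]
tcp_rot: [-3.142, 0.0, 1.309]
contact_force: [-0.1, 0.3, 0.5]
grip_width: 11.8
```

Emit:
{"method": "play_rows", "body": {"moves": [165, 0, 0, 0, 0, 165, 0, 0, 0, 0, 165, 0, 0, 0, 0, 165, 0, 0, 0, 0, 165, 0, 0, 0, 0, 165, 0, 0, -8, 0, 165, 0, 0, -30, 0, 165, 0, 0, -65, 0]}}

```text
time: 46.17
tool_pos: [368.4, 336.4, 210.8]
tcp_rot: [-3.137, 0.005, 1.309]
contact_force: [-0.2, -0.3, 0.2]
grip_width: 32.3
```

```bash
python3 - <<'E'
from h import *
o=bot.get_obs();c=bot.capture("wrist"); cv2.imwrite("pics/f4.png",c["color"][:,:,::-1])
E
python3 go.py 420 120 300 75
```

```text
t 46.22 tcp [371.7 338.8 219.4] yaw 74.99 w 32.5 F [2.1 2.  6.1] | shift [-198.3  103.7  -81.2] turn -0.01 rows 5.7 0.0
```

View pics/f4.png

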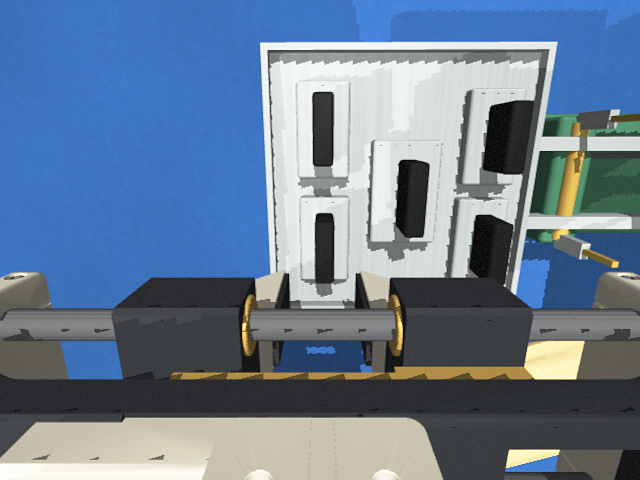

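Back off clear of everything, then check level, tray, board and pad.

Emit:
{"method": "play_rows", "body": {"moves": [165, 0, 0, -30, 0, 165, -20, 10, -60, 0, 165, -55, 28, -80, 0, 165, -90, 46, -80, 0, 165, -125, 64, -80, 0, 165, -160, 82, -80, 0, 165, -190, 98, -80, 0, 165, -198, 103, -80, 0]}}

```text
time: 46.88
tool_pos: [418.7, 115.8, 293.0]
tcp_rot: [3.14, 0.001, 1.305]
contact_force: [0.2, -0.6, -0.1]
grip_width: 32.4
```

Emit:
{"method": "play_rows", "body": {"moves": [165, 0, 0, 0, 0, 165, 0, 0, 0, 0, 165, 0, 0, 0, 0, 165, 0, 0, 0, 0, 165, 0, 0, 0, 0, 165, 0, 0, 0, 0]}}

```text
time: 47.38
tool_pos: [417.8, 120.4, 292.1]
tcp_rot: [-3.141, 0.0, 1.31]
contact_force: [0.4, -0.2, 0.4]
grip_width: 32.7
```

```bash
python3 - <<'E'
from h import *
c=bot.capture("top"); cv2.imwrite("pics/g_top.png",c["color"][:,:,::-1]); crop(c,70,140,270,400,2.3,"g_t1.png"); crop(c,340,170,560,360,3.5,"g_t2.png")
c=bot.capture("scene"); cv2.imwrite("pics/g_scene.png",c["color"][:,:,::-1]); crop(c,300,250,560,440,3,"g_s1.png")
E
```

```text
(no output)
```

View pics/g_t1.png

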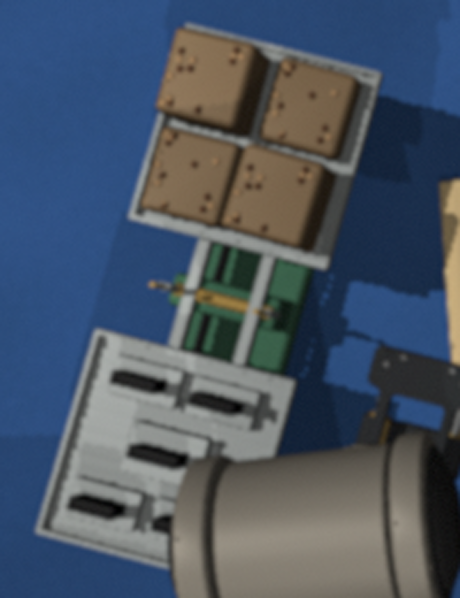

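View pics/g_t2.png

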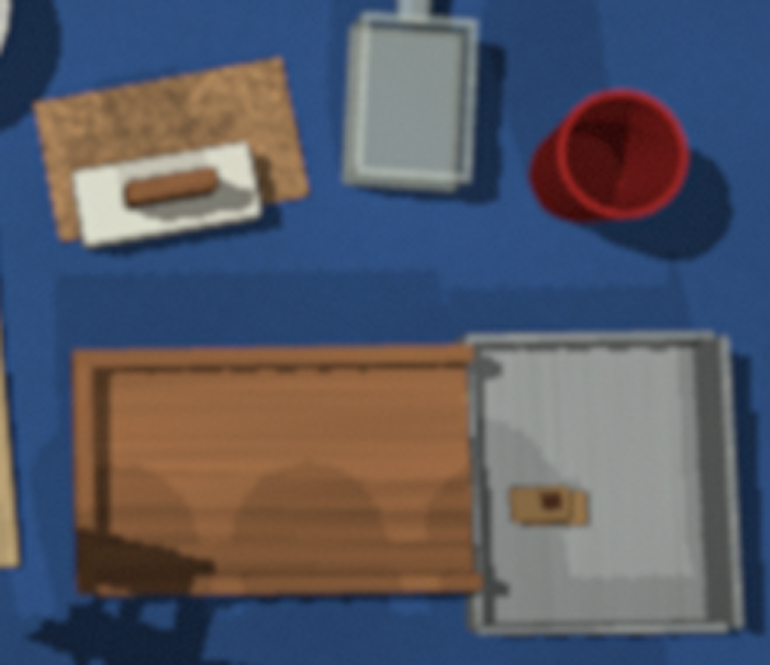

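View pics/g_s1.png

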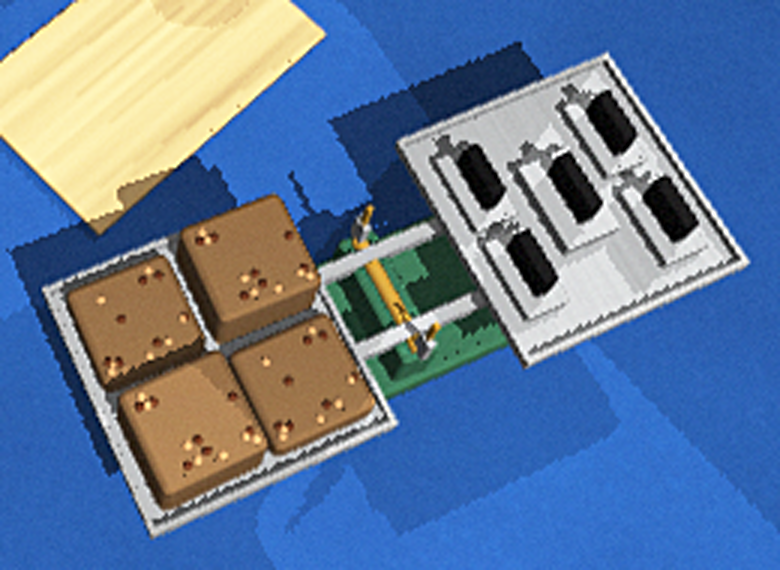

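View pics/g_scene.png

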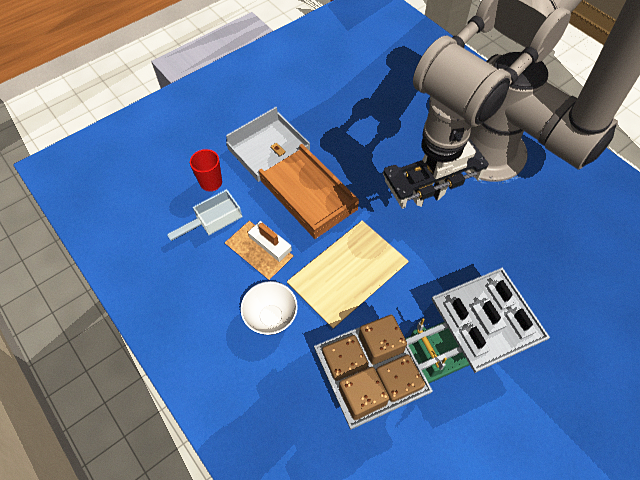

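```bash
python3 - <<'E'
from h import *
c=bot.capture("top"); s=bot.capture("scene")
B2=lambda u,v,z: px2w(c,340+u/3.5,170+v/3.5,z)
q=np.array([B2(*p,30) for p in [(74,173),(248,143),(261,217),(88,247)]])[:,:2]
print('scraper',q.round(1).tolist(),q.mean(0)); 
ax=(q[0]-q[1]+q[3]-q[2])/2; print('len',np.linalg.norm(ax),'tool yaw',np.degrees(np.arctan2(ax[1],ax[0])))
g=np.array([B2(*p,72) for p in [(124,190),(215,174)]])[:,:2]; print('grip',g.mean(0),np.linalg.norm(g[0]-g[1]),np.degrees(np.arctan2(*(g[0]-g[1])[::-1])))
def tri(pt,ps):
    P=[]
    for cc in (c,s):
        K=np.array([[cc["fx"],0,cc["cx"]],[0,cc["fy"],cc["cy"]],[0,0,1]]); P.append(K@cc["world_to_cam"][:3])
    X=cv2.triangulatePoints(P[0],P[1],np.array(pt,float).reshape(2,1),np.array(ps,float).reshape(2,1)); return (X[:3]/X[3]).ravel().round(1)
t=lambda u,v:(70+u/2.3,140+v/2.3); S=lambda u,v:(300+u/3,250+v/3)
print('panW',tri(t(97,328),S(525,366)),tri(t(295,377),S(399,142)),tri(t(37,533),S(748,262)))
print('panG',tri(t(130,218),S(396,423)),tri(t(328,268),S(276+0,163+0)) ,tri(t(187,24),S(152,534)),tri(t(381,74),S(44,289)))
E
python3 go.py 690 -145 230 100
```

```text
scraper [[675.0, -80.6], [692.6, -188.1], [646.6, -195.1], [629.0, -88.5]] [ 660.79594423 -138.07163237]
len 108.48144123743319 tool yaw 99.35185727513935
grip [ 663.04729401 -135.47167707] 55.006304784234025 99.51822488664492
panW [540.1 425.3 104.8] [494.5 251.8 109.6] [364.4 471.2 106.2]
panG [636.3 398.5 106.5] [586.8 216.9 141.1] [809.6 352.  108.1] [762.8 178.8 106.3]
t 47.58 tcp [418.  119.8 292.2] yaw 75.02 w 32.4 F [ 0.8 -0.3 -0.3] | shift [-185.5  331.2   62.2] turn -24.98 rows 9.2 3.5
```

```bash
python3 go.py 662 -137 200 99.5
```

```text
t 47.58 tcp [418.  119.8 292.2] yaw 75.02 w 32.4 F [ 0.8 -0.3 -0.3] | shift [-185.   302.1   92.2] turn -24.48 rows 8.8 3.4
```

Emit:
{"method": "play_rows", "body": {"moves": [120, -15, 25, 0, -4, 120, -35, 57, 10, -8, 120, -55, 90, 20, -12, 120, -75, 122, 30, -16, 120, -95, 155, 40, -20, 120, -115, 188, 50, -24.5, 120, -135, 220, 65, -24.5, 120, -155, 253, 80, -24.5]}}

```text
time: 48.25
tool_pos: [623.4, -97.3, 211.6]
tcp_rot: [3.141, 0.0, 1.736]
contact_force: [1.4, 0.4, 0.2]
grip_width: 48.5
```

```bash
python3 go.py 662 -137 200 99.5
```

```text
t 48.25 tcp [623.4 -97.3 211.6] yaw 99.49 w 48.5 F [1.4 0.4 0.2] | shift [-45.5  31.5  11.7] turn -0.01 rows 1.4 0.0
```

Emit:
{"method": "play_rows", "body": {"moves": [120, -20, 14, 10, 0, 120, -40, 28, 12, 0, 120, -45.5, 31.5, 12, 0, 120, -45.5, 31.5, 12, 0, 120, -45.5, 31.5, 12, 0, 120, -45.5, 31.5, 12, 0]}}

```text
time: 48.75
tool_pos: [660.3, -134.3, 200.9]
tcp_rot: [3.141, -0.0, 1.737]
contact_force: [0.4, 0.5, -0.2]
grip_width: 48.8
```

```bash
python3 - <<'E'
from h import *
o=bot.get_obs();c=bot.capture("wrist"); cv2.imwrite("pics/h1.png",c["color"][:,:,::-1]); crop(c,200,80,450,290,3,"h1z.png")
print(w2px(c,(662,-137,72),o))
E
python3 go.py 662 -137 62.6 99.5
```

```text
[325.0368207  237.19354687]
t 48.8 tcp [ 660.4 -134.2  201.1] yaw 99.55 w 48.7 F [ 0.  -0.7 -0.2] | shift [ -3.    1.  138.5] turn 0.05 rows 3.3 0.0
```

View pics/h1z.png

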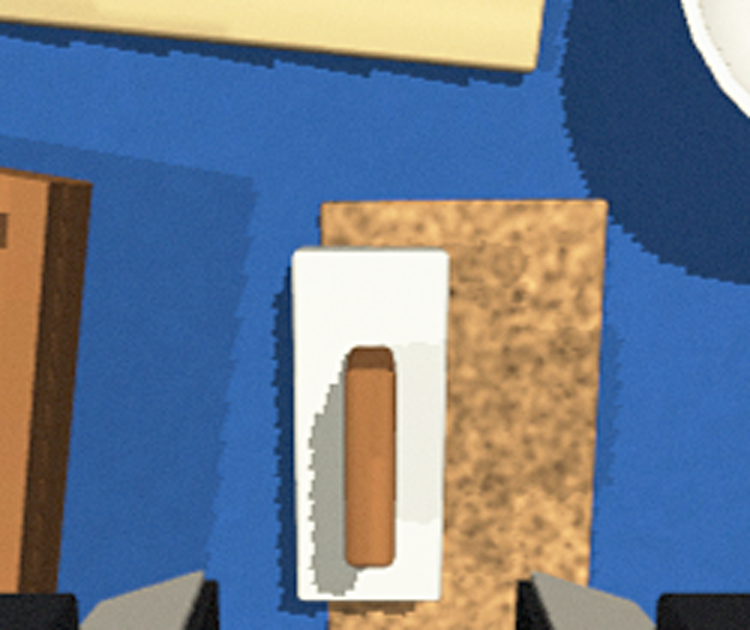

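Emit:
{"method": "play_rows", "body": {"moves": [120, -1, 0.5, 35, 0, 120, -2, 0.5, 75, 0, 120, -2, 0.5, 105, 0, 120, -2, 0.5, 125, 0, 120, -2, 0.5, 136, 0, 120, -2, 0.5, 138, 0, 120, -2, 0.5, 138, 0, 120, -2, 0.5, 138, 0]}}

```text
time: 49.47
tool_pos: [662.7, -137.3, 64.3]
tcp_rot: [3.139, 0.002, 1.737]
contact_force: [0.9, -0.5, -0.5]
grip_width: 48.8
```

Emit:
{"method": "play_rows", "body": {"moves": [255, 0, 0, 0, 0, 255, 0, 0, 0, 0, 255, 0, 0, 0, 0, 255, 0, 0, 0, 0, 255, 0, 0, 0, 0, 255, 0, 0, 0, 0, 255, 0, 0, 0, 0, 255, 0, 0, 0, 0]}}

```text
time: 50.13
tool_pos: [661.7, -137.4, 62.3]
tcp_rot: [3.141, 0.0, 1.736]
contact_force: [-0.2, 0.6, 0.1]
grip_width: 13.8
```

Emit:
{"method": "play_rows", "body": {"moves": [255, 0, 0, -5, 0, 255, 0, 0, -20, 0, 255, 0, 0, -45, 0, 255, 0, 0, -70, 0, 255, 0, 0, -80, 0, 255, 0, 0, -80, 0, 255, 0, 0, -80, 0]}}

```text
time: 50.72
tool_pos: [661.5, -137.3, 141.9]
tcp_rot: [-3.142, 0.0, 1.736]
contact_force: [-0.1, -0.3, -2.5]
grip_width: 13.8
```

```bash
python3 - <<'E'
from h import *
o=bot.get_obs();c=bot.capture("wrist"); cv2.imwrite("pics/h2.png",c["color"][:,:,::-1]); crop(c,200,80,450,290,3,"h2z.png")
E
python3 go.py 694 -146 140 100
```

```text
t 50.77 tcp [ 660.9 -137.1  140.7] yaw 99.48 w 13.6 F [-0.9 -0.  -2. ] | shift [-14.2  31.2   0.6] turn -0.52 rows 0.8 0.1
```

View pics/h2z.png

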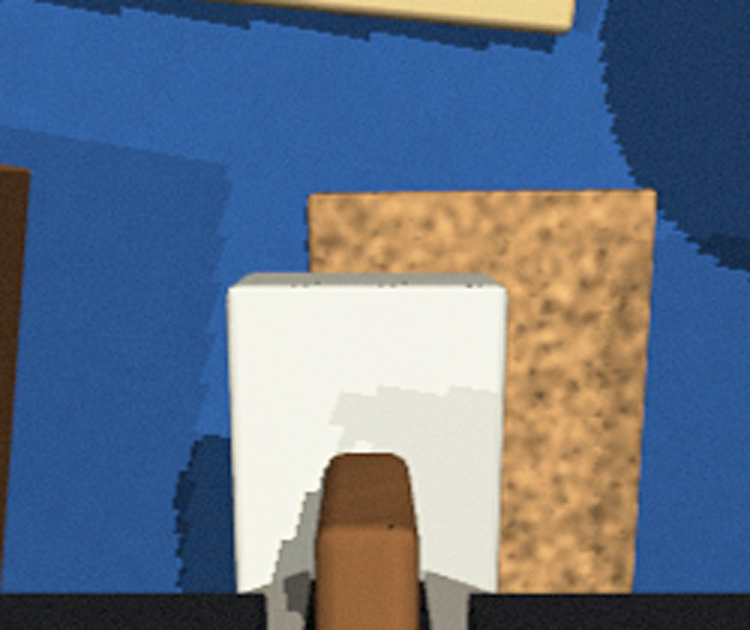

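```bash
python3 - <<'E'
from h import *
o=bot.get_obs();c=bot.capture("wrist")
T=np.linalg.inv(T_tool(o))
for u,v,z in [(308,194,4),(656,190,4),(311,270,4),(651,270,4),(229,287,108),(506,287,108)]:
    p=px2w(c,200+u/3,80+v/3,z,o); print(p.round(1),(T@np.append(p,1))[:3].round(1))
E
```

```text
[633.5 -72.4   4. ] [ 68.2 -16.1 136.8]
[720.6 -56.8   4. ] [ 69.3  72.4 136.6]
[637.1 -91.1   4. ] [ 49.1 -15.6 136.8]
[724.2 -76.5   4. ] [ 49.2  72.6 136.6]
[628.7 -86.9 108. ] [ 54.9 -23.4  32.8]
[672.8 -79.4 108. ] [54.9 21.3 32.7]
```

Emit:
{"method": "play_rows", "body": {"moves": [255, -4, 10, 0, -0.5, 255, -9, 24, 0, -0.5, 255, -11.3, 30, 0, -0.5, 255, -11.3, 30, 0, -0.5, 255, -11.3, 30, 0, -0.5, 255, -11.3, 30, 0, -0.5]}}

```text
time: 51.32
tool_pos: [692.3, -143.3, 141.3]
tcp_rot: [-3.14, -0.001, 1.745]
contact_force: [0.5, 0.1, -1.6]
grip_width: 13.8
```

```bash
python3 - <<'E'
from h import *
o=bot.get_obs();c=bot.capture("wrist"); crop(c,200,80,450,290,3,"h3z.png")
E
python3 go.py 693.5 -143.1 62.6 100
```

```text
t 51.37 tcp [ 692.4 -143.4  141.7] yaw 99.98 w 14.6 F [ 0.3 -0.8 -1.3] | shift [ 0.   1.2 79.1] turn -0.02 rows 1.9 0.0
```

View pics/h3z.png

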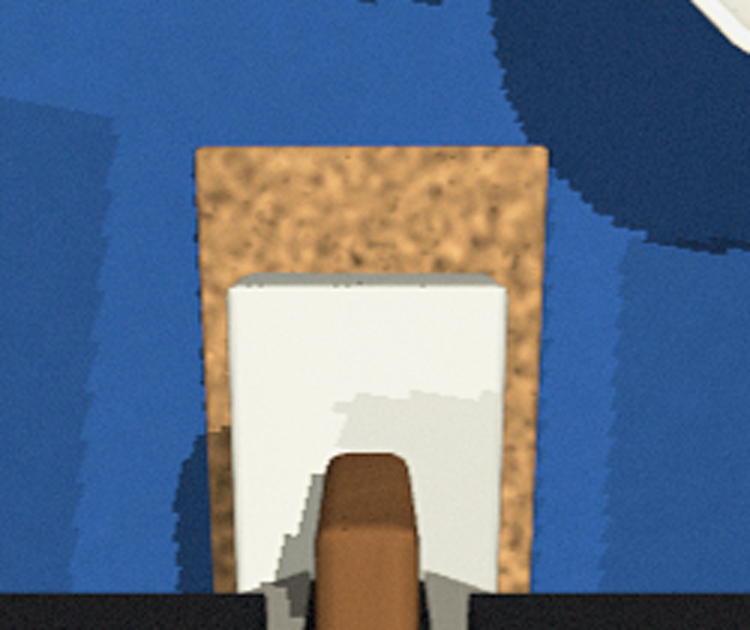

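Emit:
{"method": "play_rows", "body": {"moves": [255, 0, 0.5, 20, 0, 255, 0, 0.5, 45, 0, 255, 0, 0.5, 62, 0, 255, 0, 0.5, 72, 0, 255, 0, 0.5, 75, 0, 255, 0, 0.5, 76, 0, 255, 0, 0.5, 77, 0, 255, 0, 0.5, 77, 0]}}

```text
time: 52.03
tool_pos: [694.3, -143.7, 66.6]
tcp_rot: [3.14, 0.001, 1.745]
contact_force: [-0.5, 0.2, -2.1]
grip_width: 13.9
```

Emit:
{"method": "play_rows", "body": {"moves": [255, 0, 0, 0.8, 0, 255, 0, 0, 1.6, 0, 255, 0, 0, 1.6, 0, 255, 0, 0, 1.6, 0]}}

```text
time: 52.37
tool_pos: [693.7, -143.5, 63.9]
tcp_rot: [3.141, 0.0, 1.745]
contact_force: [0.2, -0.8, -0.7]
grip_width: 13.7
```

Emit:
{"method": "play_rows", "body": {"moves": [255, 0, 0, 0.8, 0, 255, 0, 0, 1.2, 0, 255, 0, 0, 1.2, 0, 255, 0, 0, 1.2, 0]}}

```text
time: 52.7
tool_pos: [693.6, -143.5, 62.4]
tcp_rot: [-3.142, 0.0, 1.745]
contact_force: [-1.2, -0.5, -1.3]
grip_width: 13.5
```

Emit:
{"method": "play_rows", "body": {"moves": [255, 0, 0, 0.6, 0, 255, 0, 0, 0.6, 0, 255, 0, 0, 0.6, 0]}}

```text
time: 52.95
tool_pos: [693.6, -143.5, 62.4]
tcp_rot: [3.141, 0.0, 1.745]
contact_force: [-2.2, 1.0, 3.6]
grip_width: 13.7
```

Emit:
{"method": "play_rows", "body": {"moves": [120, 0, 0, 0, 0, 120, 0, 0, 0, 0, 120, 0, 0, 0, 0, 120, 0, 0, 0, 0, 120, 0, 0, 0, 0, 120, 0, 0, -10, 0, 120, 0, 0, -40, 0, 120, 0, 0, -80, 0]}}

```text
time: 53.62
tool_pos: [691.7, -142.9, 139.5]
tcp_rot: [-3.135, -0.003, 1.745]
contact_force: [0.7, -0.3, 0.8]
grip_width: 48.7
```

```bash
python3 go.py 480 -100 300 100
```

```text
t 53.62 tcp [ 691.7 -142.9  139.5] yaw 99.98 w 48.7 F [ 0.7 -0.3  0.8] | shift [  79.5 -202.1 -158.9] turn -0.02 rows 6.5 0.0
```

Emit:
{"method": "play_rows", "body": {"moves": [120, 0, 0, -35, 0, 120, 0, 0, -75, 0, 120, 15, -30, -105, 0, 120, 30, -65, -130, 0, 120, 45, -100, -145, 0, 120, 60, -140, -155, 0, 120, 75, -180, -158, 0, 120, 80, -202, -158, 0]}}

```text
time: 54.28
tool_pos: [478.3, -98.7, 301.9]
tcp_rot: [3.139, 0.001, 1.746]
contact_force: [0.5, -1.0, 0.3]
grip_width: 48.9
```

Emit:
{"method": "play_rows", "body": {"moves": [120, 0, 0, 0, 0, 120, 0, 0, 0, 0, 120, 0, 0, 0, 0, 120, 0, 0, 0, 0]}}

```text
time: 54.62
tool_pos: [482.0, -100.0, 300.0]
tcp_rot: [3.141, 0.001, 1.745]
contact_force: [1.1, 0.9, 1.1]
grip_width: 48.4
```

```bash
python3 - <<'E'
from h import *
c=bot.capture("top"); cv2.imwrite("pics/k_top.png",c["color"][:,:,::-1]); crop(c,340,170,560,360,3.5,"k_t2.png")
s=bot.capture("scene"); cv2.imwrite("pics/k_scene.png",s["color"][:,:,::-1])
E
```

```text
(no output)
```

View pics/k_top.png

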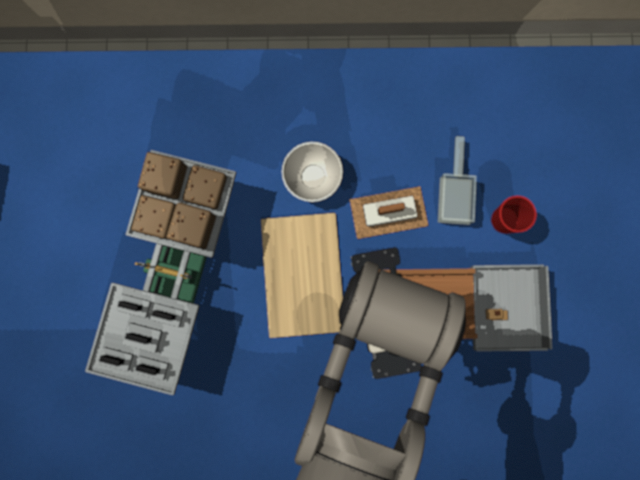

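View pics/k_t2.png

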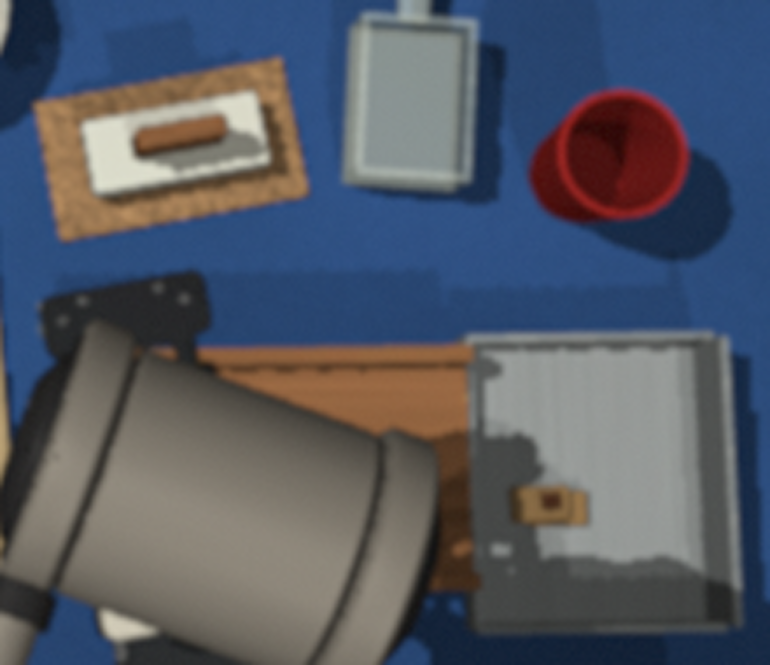

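View pics/k_scene.png

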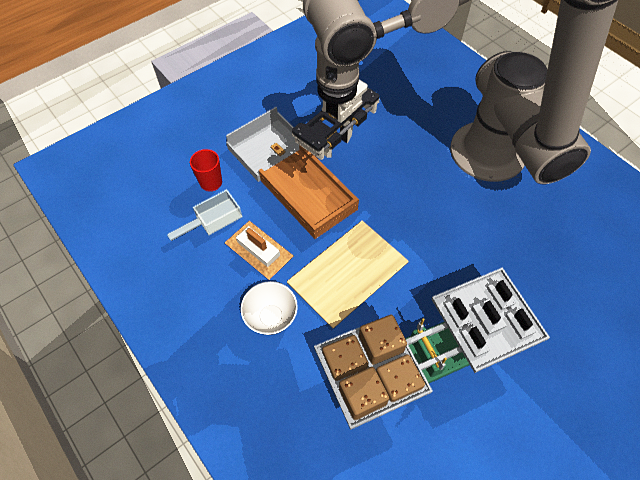

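```bash
python3 - <<'E'
from h import *
c=bot.capture("top")
q=np.array([px2w(c,340+u/3.5,170+v/3.5,30) for u,v in [(82,123),(258,91),(272,163),(95,195)]]); print(q.mean(0), "pad 693.5 -143.1")
print(bot.close_job())
E
```

```text
[ 693.09022614 -144.1999219    30.        ] pad 693.5 -143.1
the job is handed in; nothing more can be done
None
```

The job is handed in at about 55 s of the 210 s allowed, with the arm clear of everything. My last checks all agreed, and the hand-in itself gives no verdict.

- **Chips:** I found two chips on the board. One scraper stroke along the board pushed both into the steel tray, where they lie one partly on top of the other. The board looked clear in the views after the stroke. In the very last top view the arm hid most of the board.
- **Scraper:** I stood it back on its cork pad after scraping. It was later knocked about 3 cm aside, which I saw in the check images, so I picked it up and put it back. The last measurement puts its centre at (693.1, -144.2) against the pad's (693.5, -143.1), with its long side along the pad's.
- **Weighing:** Four cakes lay on the far pan, so I put the 320 g weight and all four 160 g weights on the empty pan, 960 g in all. The beam floats level: both pan rims measured about 107 mm high. One cake-pan corner gave a bad reading, probably because a cake hid it, and I left it out.
- **Everything else:** The cakes, bowl, cup and scoop were not touched, and they look unchanged in the pictures.

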